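# Lock the ingot mould's cover with a linchpin

## Robot

A 6-joint arm with a two-finger parallel gripper is mounted at the origin on the work surface. World frame = base frame: x ahead of the robot, y to its left, z up, the work surface at z = 0. Lengths are in m, angles in degrees, forces in N, time in s.
With the tool pointing down it reaches from about 0.3 to 0.75 m from the base axis. Payload 8.5 kg.
Tool frame: the origin (TCP) lies at the very end of the fingers, on their centre line; the grasp point (between the pads) lies 19 mm behind it (env.grip_point_offset is the distance from the TCP to the grasp point, in m); z points along the fingers, y is the direction in which the jaws open and shut (so a half turn about z gives the same grasp; the last joint's range is limited). The gripper opens to 85 mm and grips with 20 to 120 N. Pads are 22 mm wide; open, the fingers measure 114 mm over their backs; the gripper's body (76 mm by 85 mm) begins 54 mm behind the grasp point. The pads swing forward as they close: fully open they stand 13 mm farther back than shut.
Start: joints at [-78.054, 21.807, 74.336, -0, 83.858, -12.336], TCP at [0.226, -0.501, 0.195] pointing down, gripper open.
Joint ranges: [-178.18, 178.18], [-50.72, 133.34], [12.68, 142.11], [-81.47, 261.47], [9.98, 163.14], [-165.26, 165.26]. Speed limits (degrees/s): [136.94, 136.94, 180, 180, 180, 180].

## Interface

Orientations are given as a 3x3 rotation matrix whose columns are the frame's x, y, z axes.
In Python, from rig import env gives the robot as it stands.
- The arm moves only by the tool move_arm, never from a script. Its argument "moves" is a list of rows, each a list of 4 numbers: the shift along the tool's x, y, z in mm, then the turn about the tool's z in rad. In form: [[tx, ty, tz, spin], ...]. A call has 1 to 20 rows; each row is the pose to reach, as a shift and turn from the pose commanded when the call began, along the tool's axes at that moment; what a row does not reach only later rows make up. A row lasts 1/10 s, in which the tool goes at most 50 mm and 8.59 degrees, less where a joint would pass 70% of its speed; a pose out of reach is approached as far as the arm can. A call with a gripper value outside its range is refused whole. "grip" is the closure, from 0 (fully open) to 1 (shut), set as the call begins (left out, the last holds). The fingers move at their own pace and stop on an object; "grip_force" is the grip in N (left out, the last holds). Time passes only in rows, so rows that repeat a pose let the fingers close. It gives the time, the measured TCP pose, the force and the opening at its end, in the units of the state.
- env.observe(): the state, without advancing time (a new reading comes with each control period).
- env.get_image(name): name is "side" or "top"; returns the picture (400x640x3 uint8, red, green, blue); there is no depth.
- env.get_calibration(name): a dict with "fovy" (degrees; the focal length in pixels is half the picture's height over the tangent of half this angle, whatever the lens; pixels are square), "cx", "cy" (the principal point, pixels), "k1" (the pictures are not rectified: a ray, as slopes to the right and down, at radius r is drawn at 1 + k1 r^2 times it, then the intrinsics apply), "extrinsics" (4x4, takes a point from world to camera coordinates). Camera axes: x right, y up, looking along -z (the intrinsics and any distortion apply to the point x, -y, -z); pixel columns grow to the right and rows downward; lengths in m; the calibration is good to about 2 mm. A picture is of the moment at which its call begins. get_calibration takes no time and is no camera call.
- env.close_job(): hands the job in, once; it reports no verdict.
Trained networks look in the newest picture that a camera, given by its name, has taken for a name from the list of things; names that differ only in an ending like _2 or _b are one class to them, and where a whole thing is asked for, a point or a joint stands for the part that bears it (a point fixed in the world has none). Each returns a list of dicts, best first, with "conf" (0 to 1); they miss things now and then, are a little off and sometimes report something else, mostly with a low value. They report only what shows in the picture. A call takes as long as a camera call. They do not tell look-alikes from the thing itself.
- env.silhouettes(camera, name): "region" (400x640 bool, what is visible of it) and "point" ([row, column] in pixels, amid what is visible of it).
- env.tip_of(camera, name): "point" ([row, column] in pixels: a listed point, or the origin of a listed thing).
The state is a dict: "time_s": time; "q": joint angles; "qvel": joint speeds; "joint_efforts": joint torques, N m; "position": TCP position; "tool_rot": TCP orientation; "ft_force": force on the tool from outside, world axes, zero at the start; "wrist_torque": the same for the moment, N m; "grip_width": finger opening in m.
Only numpy, scipy, OpenCV 4.12 (cv2) and the standard library are available. Lean on these libraries where they do the work, as an engineer would, in place of code of your own. Each camera call takes 0.05 s, during which the arm holds its last target.

## Task

The cover of the two-part ingot mould must be locked before casting: one of its two studs already carries its linchpin, the other is free. Push the loose linchpin (the one with the ring) through the cross hole of the free stud until its head is up against the stud, then swing its ring over the top of the stud and all the way down, so that it lies flat around stud and pin like the one at the other end. Leave the other things on the bench where they are.

Things in the scene. Friction and masses are not known exactly. Their poses are not given: they have to be found in the camera images.
- mould: heavy fixed dark iron mould; origin: centre of its underside, z up. Cover plate 115 (x) x 200 (y) mm, top face 76 mm up, with a 14 mm high pouring mouth in its middle. A square steel stud 26 x 26 mm rises near each end: the free one at y = +72 mm; the one at y = -72 mm already carries its linchpin (head towards -x, ring down). A 15 x 15 mm square cross hole runs through each stud along x.
- stud_foot (a point): point on the free stud's axis in the cover's top face, axes as the mould's. How far the stud is screwed in varies and is not told: the centre of its cross hole is 27 to 41 mm above this point. The stud's flat top is always 20 mm above the centre of the hole. The stud does not give when pressed.
- linchpin: loose steel linchpin on the bench, about 0.2 kg. Head: block from x = -25 to 15 mm, 18 wide (y), 26 tall (z); origin in its underside, x towards the nose, z up. On the pin's axis, 13 mm above the underside: square shank 12 x 12 mm to x = 57, then a nose tapering to 6 mm at x = 66. The ring's hinge is at x = -19, its stubs reach y = +-12.5 mm: grip firmly ahead of them, near x = 2.
- pin_home (a point): the point of the linchpin's axis (body x = 28 mm, z = 13 mm) that lies on the stud's axis when the head's front face touches the stud. The shank is loose in the hole: once let go the pin sags up to 0.15 rad, head low, and the ring with it
- ring (a joint): ring's angle to the pin, rad: 0 = down, flat around the pin, far side beyond the nose (a stop); pi/2 = standing up square to the pin; more = swung back behind the head (up to 2.5). 5 mm wire, 94 mm centre-line diameter, hinged at its rim, hinge axis along the pin's y. Stiff (about 0.08 N m, 1 N at its far side): it stays where left.
- ring_far (a point): the point of the ring farthest from its hinge, in the middle of the wire, 94 mm from the hinge
- plain_pin: bystander: loose steel pin without a ring, 109 mm long, square shank of 14 mm; head 34 x 18 x 26 mm; origin in the underside of the head
- core: bystander: waisted clay plug, 72 mm across, 60 mm tall; origin at its underside
- crucible: bystander: dark graphite crucible, 68 mm across, 85 mm tall; origin at its underside
- hammer: bystander: hammer 220 mm long lying on the bench
- brick_split: bystander: piece of firebrick 100 x 65 x 35 mm; origin at its underside
- tongs: bystander: steel crucible tongs 270 mm long lying on the bench; origin under their rivet
Not all that is in view belongs to the job. Leave any red look-alike of the linchpin alone.

How it is judged:
By the outcome, as a careful person would: the job done as asked, in the order asked, and still so for the second after the job is handed in, with the robot touching nothing.
It also fails if it takes over 64 s, if anything falls off the work surface, if the arm or the gripper's body presses on something with over 40 N, if the wrist force passes 120 N, or if a joint passes its speed limit or range.

## Working session

There is one attempt and no reset: what is moved stays moved. The work goes in short steps, Python scripts to look and compute and a tool call to move; the robot and the scene stay as the last step left them, time stands still between calls to the robot, and variables do not carry over. Pictures are saved under pics/ and viewed, and the job is handed in when it is done.

Besides the shell and the picture viewer there is one more tool, called after "Call:" as name(argument=value, ...) on one line, values as JSON. move_arm: Moves the arm, as the interface text tells. Its arguments: {"type":"object","properties":{"moves":{"type":"array"},"grip":{"type":"number"},"grip_force":{"type":"number"}},"required":["moves"]}

```bash
ls; mkdir -p pics; cat > h.py <<'E'
import numpy as np, cv2
from rig import env
def save(cam,fn):
    im=env.get_image(cam); cv2.imwrite('pics/'+fn,im[:,:,::-1]); return im
def cal(c):
    k=env.get_calibration(c); f=200/np.tan(np.radians(k['fovy'])/2)
    return k,f,np.array(k['extrinsics'])
def proj(c,P):
    k,f,E=cal(c); P=np.atleast_2d(P); Q=(E[:3,:3]@P.T).T+E[:3,3]
    u=Q[:,0]/-Q[:,2]; v=-Q[:,1]/-Q[:,2]; s=1+k['k1']*(u*u+v*v)
    return np.c_[k['cy']+f*v*s,k['cx']+f*u*s]   # row,col
def ray(c,rc):
    k,f,E=cal(c); ud=(rc[1]-k['cx'])/f; vd=(rc[0]-k['cy'])/f
    u,v=ud,vd
    for _ in range(30):
        s=1+k['k1']*(u*u+v*v); u,v=ud/s,vd/s
    R=E[:3,:3]; o=-R.T@E[:3,3]; d=R.T@np.array([u,-v,-1]); return o,d/np.linalg.norm(d)
def atz(c,rc,z):
    o,d=ray(c,rc); return o+d*(z-o[2])/d[2]
def tri(rc1,rc2,c1='top',c2='side'):
    o1,d1=ray(c1,rc1); o2,d2=ray(c2,rc2)
    A=np.c_[d1,-d2]; t=np.linalg.lstsq(A,o2-o1,rcond=None)[0]
    a=o1+t[0]*d1;b=o2+t[1]*d2; return (a+b)/2,np.linalg.norm(a-b)
E
python3 - <<'E'
from h import *
save('top','t0.png'); save('side','s0.png')
for c in('top','side'):
    k,f,E=cal(c); print(c,k['fovy'],k['k1'],f,-E[:3,:3].T@E[:3,3], E[:3,:3])
s=env.observe(); print(s['time_s'],s['position'],s['tool_rot'])
E
```

```text
pics
top 43.72723143508147 -0.08621087788767415 498.42999064815103 [ 0.35106962 -0.01987332  1.55298878] [[-0.01408478 -0.99980577  0.0137854 ]
 [ 0.99265409 -0.01232453  0.12035767]
 [-0.1201644   0.01537934  0.99263487]]
side 42.2478638251622 -0.06791188921792644 517.6682160406302 [0.23528615 0.90391152 0.93080332] [[-9.58702198e-01 -2.84411640e-01 -3.38038476e-04]
 [ 1.89493771e-01 -6.39635979e-01  7.44954982e-01]
 [-2.12090090e-01  7.14125922e-01  6.67114654e-01]]
0.1 [ 0.22608477 -0.50103031  0.19416244] [[ 9.11544489e-01  4.11201359e-01 -2.94755934e-04]
 [ 4.11201371e-01 -9.11543566e-01  1.32683837e-03]
 [ 2.76914865e-04 -1.33067625e-03 -9.99999076e-01]]
```

View pics/t0.png

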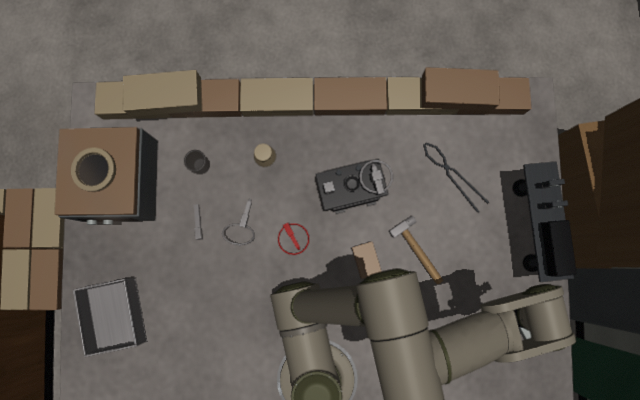

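View pics/s0.png

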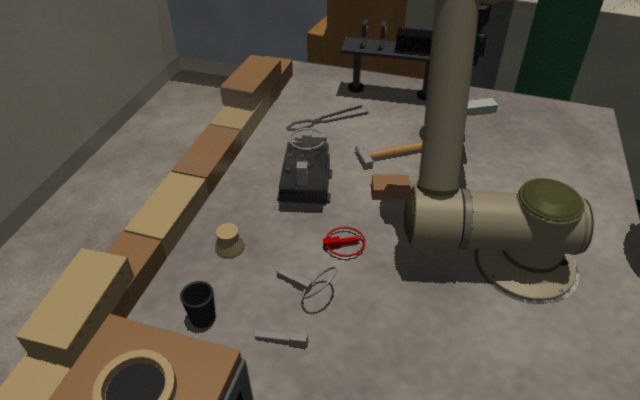

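```bash
python3 - <<'E'
from h import *
import pickle
out={}
for c in('top','side'):
  for n in ('mould','linchpin','stud_foot','pin_home','ring_far'):
    for kind in ('tip','sil'):
      if kind=='sil' and n not in('mould','linchpin'): continue
      r=env.tip_of(c,n) if kind=='tip' else env.silhouettes(c,n)
      out[c,n,kind]=r
      print(c,n,kind,[(round(x['conf'],2),np.round(x['point'],1).tolist(),x['region'].sum() if 'region' in x else '') for x in r])
pickle.dump(out,open('d.pkl','wb'))
print(env.observe()['time_s'])
for c in('top','side'):
    im=cv2.imread(f'pics/{c[0]}0.png')
    if c=='top': crops=[(180,260,190,310),(145,225,300,400)]
    else: crops=[(225,345,250,370),(120,220,260,360)]
    for i,(a,b,l,r) in enumerate(crops):
        cv2.imwrite(f'pics/{c}_crop{i}.png',cv2.resize(im[a:b,l:r],None,fx=5,fy=5,interpolation=cv2.INTER_CUBIC))
E
```

```text
top mould tip [(0.84, [185.3, 355.2], '')]
top mould sil [(0.61, [187.3, 352.9], np.int64(2701))]
top linchpin tip [(0.76, [216.6, 244.9], ''), (0.67, [232.2, 287.3], ''), (0.41, [186.4, 353.5], '')]
top linchpin sil [(0.63, [238.0, 292.0], np.int64(232)), (0.57, [213.3, 244.0], np.int64(137)), (0.34, [243.2, 410.2], np.int64(734))]
top stud_foot tip [(0.72, [185.9, 327.7], ''), (0.19, [219.5, 245.6], '')]
top pin_home tip [(0.8, [208.9, 246.8], ''), (0.52, [240.3, 292.2], '')]
top ring_far tip [(0.71, [243.0, 233.0], ''), (0.68, [253.4, 299.3], ''), (0.28, [166.6, 201.0], '')]
side mould tip [(0.94, [185.7, 306.3], '')]
side mould sil [(0.88, [167.8, 308.0], np.int64(3376)), (0.5, [336.9, 288.3], np.int64(595))]
side linchpin tip [(0.73, [285.4, 302.3], ''), (0.45, [182.3, 304.4], ''), (0.21, [186.0, 305.4], '')]
side linchpin sil [(0.79, [246.0, 335.2], np.int64(383)), (0.66, [280.1, 301.6], np.int64(540))]
side stud_foot tip [(0.88, [181.0, 300.8], '')]
side pin_home tip [(0.97, [241.9, 348.1], ''), (0.8, [277.2, 288.4], '')]
side ring_far tip [(0.75, [278.2, 329.8], ''), (0.59, [234.7, 363.3], '')]
0.8
```

View pics/top_crop0.png

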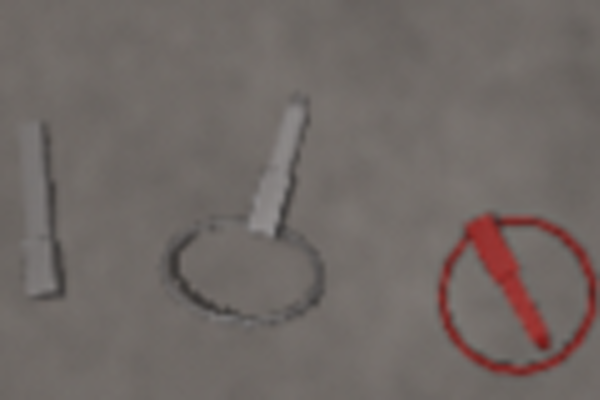

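View pics/top_crop1.png

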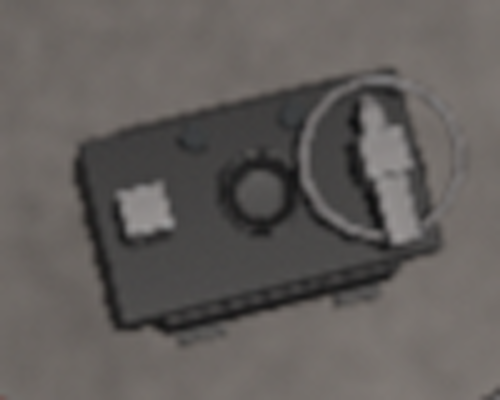

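View pics/side_crop0.png

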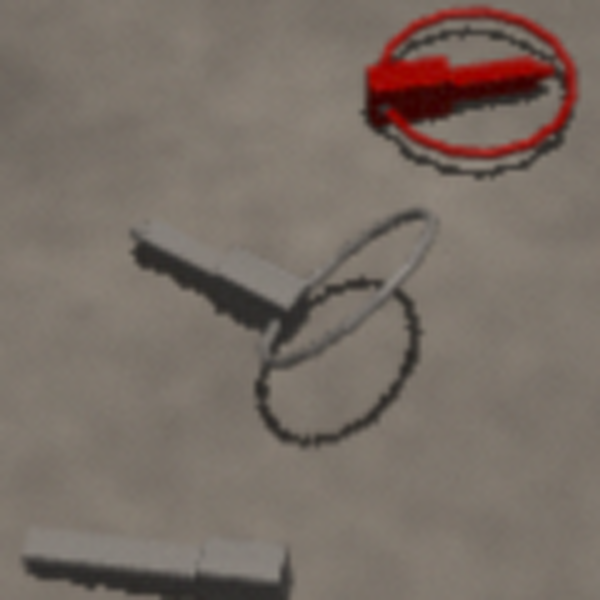

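View pics/side_crop1.png

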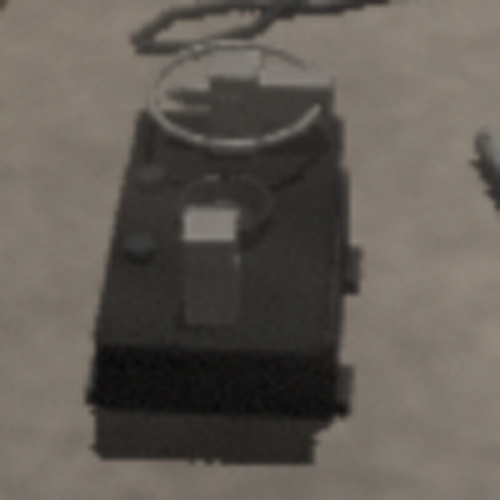

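```bash
cat > fit.py <<'E'
from h import *
from scipy.optimize import least_squares
def cr(p,r0,c0): return np.array([p[1]/5+r0-.4,p[0]/5+c0-.4])
def Rz(a): return np.array([[np.cos(a),-np.sin(a),0],[np.sin(a),np.cos(a),0],[0,0,1]])
def T(p,body): return (Rz(p[2])@np.atleast_2d(body).T).T+np.array([p[0],p[1],p[3] if len(p)>3 else 0])
E
python3 - <<'E'
from fit import *
# stud top centre
t=cr((145,210),145,300); s=cr((211.5,223.5),120,260)
P,g=tri(t,s); print('stud top tri',P,g)
# mould fit: cover corners in top + stud
obsT=[((-57.5,-100,76),(438,245)),((57.5,-100,76),(392,68)),((57.5,100,76),(80,148)),((-57.5,100,76),(118,325))]
obsS=[((57.5,100,76),(97,348)),((-57.5,100,76),(338,352))]
B=np.array([o[0] for o in obsT])/1e3; O=np.array([cr(o[1],145,300) for o in obsT])
BS=np.array([o[0] for o in obsS])/1e3; OS=np.array([cr(o[1],120,260) for o in obsS])
def f(p):
    m=[p[0],p[1],p[2]]; h=p[3]
    st=T(m,[[0,.072,h]])
    return np.r_[(proj('top',T(m,B))-O).ravel(),(proj('side',T(m,BS))-OS).ravel(),2*(proj('top',st)-t).ravel(),2*(proj('side',st)-s).ravel()]
r=least_squares(f,[.47,-.06,.2,.13]); print('mould',r.x, 'deg',np.degrees(r.x[2]),'hole above cover',r.x[3]-.076-.02); print(np.round(r.fun,1))
print('stud xy',T(r.x[:3],[[0,.072,0]]))
# nets
for c,rc in(('top',(185.9,327.7)),('side',(181,300.8))): print('foot',atz(c,rc,.076))
print('mould org',tri((185.3,355.2),(185.7,306.3)))
# linchpin
print('org',tri((216.6,244.9),(285.4,302.3)),'home',tri((208.9,246.8),(277.2,288.4)),'far',tri((243,233),(278.2,329.8)))
E
```

```text
stud top tri [ 0.56936569 -0.04148928  0.13457067] 0.001448182313440022
mould [ 0.58599958 -0.11089868  0.24520205  0.13521503] deg 14.049042650333753 hole above cover 0.039215031574003245
[ 0.4  1.4 -0.6  0.3 -0.1 -1.2  1.3  0.9 -0.1 -0.2  0.4 -2.5  1.  -0.2
 -0.2 -0.1]
stud xy [[ 0.56852141 -0.04105232  0.        ]]
foot [ 0.5812792  -0.03955106  0.076     ]
foot [ 0.57446311 -0.04533389  0.076     ]
mould org (array([ 0.59241295, -0.12898344, -0.01289229]), np.float64(0.007313181573531993))
org (array([0.49264997, 0.21804446, 0.00320336]), np.float64(0.012650842622237474)) home (array([0.52136323, 0.2118832 , 0.01346871]), np.float64(0.0010160463349308914)) far (array([0.41461868, 0.2420554 , 0.08293265]), np.float64(0.0020875965479371806))
```

```bash
cat >> fit.py <<'E'
def ringpts(th,n=120,r=.047):
    a=np.linspace(0,2*np.pi,n); u=.047-r*np.cos(a); v=r*np.sin(a)
    return np.c_[-.019+u*np.cos(th), v, .013+u*np.sin(th)]
def boxe(x0,x1,y,z0,z1):
    c=np.array([[x,yy,z] for x in(x0,x1) for yy in(-y,y) for z in(z0,z1)])
    e=[(0,1),(0,2),(0,4),(3,1),(3,2),(3,7),(5,1),(5,4),(5,7),(6,2),(6,4),(6,7)]
    return [np.array([c[i],c[j]]) for i,j in e]
def pinlines(th):
    L=boxe(-.025,.015,.009,0,.026)+boxe(.015,.057,.006,.007,.019)
    L+=[np.array([[.057,a*.006,.013+b*.006],[.066,a*.003,.013+b*.003]]) for a in(-1,1) for b in (-1,1)]
    return L+[ringpts(th)]
def overlay(im,c,lines,box,fn,col=(0,255,0),k=6):
    a,b,l,r=box; o=cv2.resize(im[a:b,l:r],None,fx=k,fy=k,interpolation=cv2.INTER_CUBIC)
    for Lw in lines:
        q=proj(c,Lw); q=np.c_[(q[:,1]-l+.5)*k,(q[:,0]-a+.5)*k]
        cv2.polylines(o,[np.int32(np.round(q*8))],False,col,1,cv2.LINE_AA,3)
    cv2.imwrite('pics/'+fn,o)
E
python3 - <<'E'
from fit import *
tp=[((-25,9,26),(248,232)),((-25,-9,26),(278,238)),((15,0,26),(280,171)),((66,0,13),(300,97))]
sp=[((66,0,13),(137,231))]
BT=np.array([o[0] for o in tp])/1e3; OT=np.array([cr(o[1],180,190) for o in tp])
BS=np.array([o[0] for o in sp])/1e3; OS=np.array([cr(o[1],225,250) for o in sp])
def f(p):
    m=p[:3]; 
    a=[(proj('top',T(m,BT))-OT).ravel(),(proj('side',T(m,BS))-OS).ravel()]
    rp=T(m,ringpts(p[3],240,.0495)); q=proj('top',rp); w=proj('side',rp)
    ex=lambda v,r0,c0:None
    a.append([q[:,1].min()-(162/5+190-.4),q[:,1].max()-(325/5+190-.4),q[:,0].max()-(323/5+180-.4),
      w[:,1].max()-(437/5+250-.4),w[:,0].min()-(209/5+225-.4),w[:,1].min()-(262/5+250-.4),w[:,0].max()-(366/5+225-.4)])
    return np.concatenate(a)
r=least_squares(f,[.49,.218,-.2,2.4]); p=r.x; print(p,np.degrees(p[2]),np.round(r.fun,1))
print('far',T(p[:3],[[-.019+.094*np.cos(p[3]),0,.013+.094*np.sin(p[3])]]))
np.save('pin.npy',p)
for c,bx in(('top',(180,260,200,280)),('side',(255,335,265,345))):
    overlay(cv2.imread(f'pics/{c[0]}0.png'),c,[T(p[:3],l) for l in pinlines(p[3])],bx,f'ov_{c}.png',k=7)
a=cv2.imread('pics/ov_top.png');b=cv2.imread('pics/ov_side.png'); o=np.hstack([a,b]); cv2.imwrite('pics/ov.png',cv2.resize(o,(800,400)))
m=[.586,-.1109,.2452]
ML=[T(m,l) for l in boxe(-.0575,.0575,.1,0,.076)+[x+np.array([0,.072,0]) for x in boxe(-.013,.013,.013,.076,.1352)]]
for c,bx in(('top',(145,225,300,400)),('side',(120,220,260,360))):
    overlay(cv2.imread(f'pics/{c[0]}0.png'),c,ML,bx,f'ovm_{c}.png',k=4)
a=cv2.imread('pics/ovm_top.png');b=cv2.imread('pics/ovm_side.png'); a=cv2.copyMakeBorder(a,0,b.shape[0]-a.shape[0],0,0,0); cv2.imwrite('pics/ovm.png',np.hstack([a,b]))
E
```

```text
[ 0.4896539   0.218456   -0.26538066  2.275112  ] -15.20519180519677 [ 0.  -0.1  0.3 -0.5  0.4 -0.3 -0.2  0.8 -0.2 -0.5 -0.1  0.3  0.5 -0.1
 -0.6 -0.1  0.4]
far [[0.41258363 0.23940303 0.08463316]]
```

View pics/ov.png

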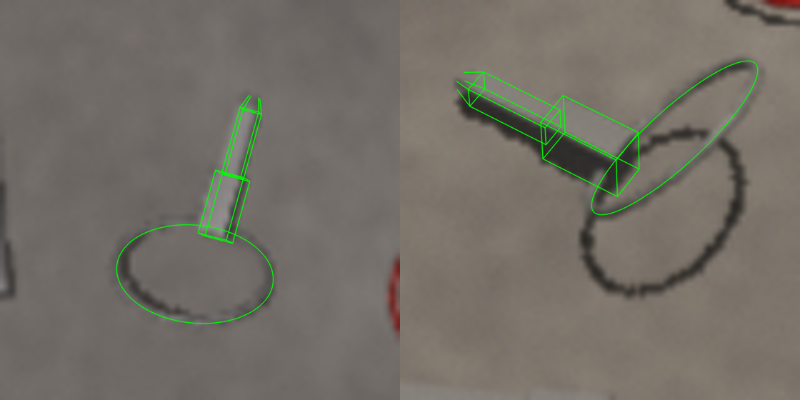

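View pics/ovm.png

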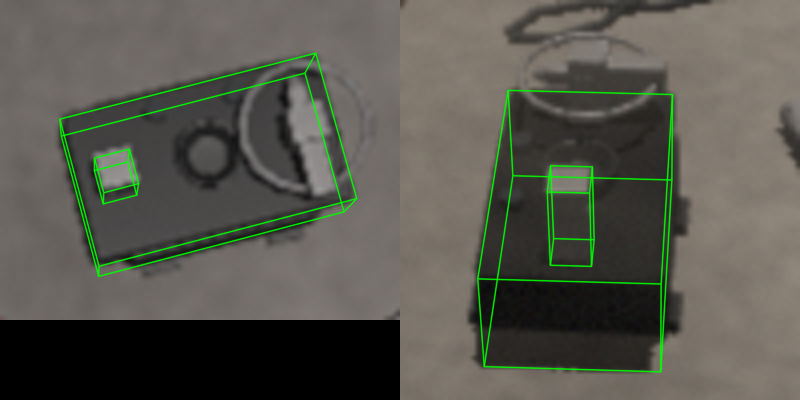

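```bash
cat >> fit.py <<'E'
def go(xyz,yawdeg,quiet=0):
    s=env.observe(); R=np.array(s['tool_rot']); d=R.T@(np.array(xyz)-s['position'])*1e3
    yaw=np.degrees(np.arctan2(R[1,0],R[0,0])); sp=-(yawdeg-yaw); sp=(sp+180)%360-180
    print('t',round(s['time_s'],2),'pos',np.round(np.array(s['position'])*1e3,1),'yaw',round(yaw,2),'ft',np.round(s['ft_force'],1),'w',round(s['grip_width']*1e3,1))
    print('  move',np.round(d,1),round(np.radians(sp),4))
E
python3 - <<'E'
from fit import *
go([.4916,.2179,.12],-15.2)
E
```

```text
t 0.8 pos [ 226.2 -501.3  194.7] yaw 24.28 ft [0.2 0.7 0.4] w 85.1
  move [ 537.7 -546.4   74.7] 0.6891
```

Call:
move_arm(moves=[[34, -34, 0, 0.05], [67, -68, 0, 0.1], [101, -102, 0, 0.15], [134, -137, 0, 0.2], [168, -171, 0, 0.25], [202, -205, 0, 0.3], [235, -239, 0, 0.35], [269, -273, 0, 0.4], [302, -307, 0, 0.45], [336, -341, 0, 0.5], [370, -375, 0, 0.55], [403, -410, 0, 0.6], [437, -444, 0, 0.65], [470, -478, 0, 0.69], [504, -512, 20, 0.69], [538, -546, 50, 0.69], [538, -546, 75, 0.69], [538, -546, 75, 0.69], [538, -546, 75, 0.69], [538, -546, 75, 0.69]], grip=0)

```text
time_s: 2.8
position: [0.4928, 0.2169, 0.1215]
tool_rot: [[0.964, -0.264, 0.003], [-0.264, -0.964, 0.0], [0.002, -0.001, -1.0]]
ft_force: [-1.4, -0.2, 0.5]
grip_width: 0.0853
```

```bash
python3 - <<'E'
from fit import *
go([.4916,.2179,.005],-15.2)
print(env.observe()['q'])
E
```

```text
t 2.8 pos [492.8 216.9 121.5] yaw -15.31 ft [-1.4 -0.2  0.5] w 85.3
  move [ -1.7  -0.5 116.5] -0.002
[ 1.11566056e+01  2.43198812e+01  8.32232325e+01 -6.56458381e-03
  7.23042894e+01  1.16473256e+02]
```

Call:
move_arm(moves=[[-1.5, -0.5, 40, 0], [-1.5, -0.5, 80, 0], [-1.5, -0.5, 105, 0], [-1.5, -0.5, 115, 0], [-1.5, -0.5, 116.5, 0], [-1.5, -0.5, 116.5, 0]])

```text
time_s: 3.4
position: [0.4918, 0.2184, 0.0048]
tool_rot: [[0.965, -0.264, 0.003], [-0.264, -0.965, 0.001], [0.002, -0.001, -1.0]]
ft_force: [-1.2, -0.4, -0.3]
grip_width: 0.0859
```

```bash
python3 - <<'E'
from fit import *
save('top','t1.png');im=save('side','s1.png')
go([.4916,.2179,.005],-15.2)
a=cv2.imread('pics/t1.png')[170:260,190:310];b=cv2.imread('pics/s1.png')[220:330,230:370]
cv2.imwrite('pics/c1.png',np.hstack([cv2.resize(a,(400,300)),cv2.resize(b,(382,300))]))
E
```

```text
t 3.5 pos [491.7 218.6   4.9] yaw -15.26 ft [ 0.4  1.2 -0.3] w 84.9
  move [ 0.   0.7 -0.1] -0.0011
```

View pics/c1.png

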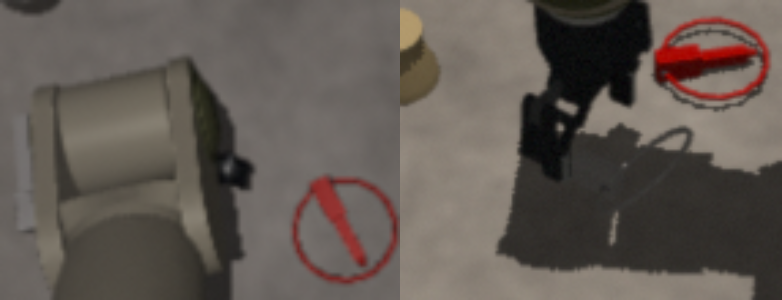

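Call:
move_arm(moves=[[0, 0, 0, 0], [0, 0, 0, 0], [0, 0, 0, 0], [0, 0, 0, 0], [0, 0, 0, 0], [0, 0, 0, 0], [0, 0, 0, 0], [0, 0, 0, 0]], grip=1, grip_force=80)

```text
time_s: 4.3
position: [0.4907, 0.2185, 0.0032]
tool_rot: [[0.965, -0.263, -0.0], [-0.263, -0.965, 0.0], [-0.0, -0.0, -1.0]]
ft_force: [0.9, -0.6, -0.1]
grip_width: -0.0
```

```bash
python3 - <<'E'
from fit import *
save('top','t2.png');im=save('side','s2.png')
s=env.observe(); print(s['position'],s['grip_width'],s['ft_force'])
b=cv2.imread('pics/s2.png')[220:330,230:370]
cv2.imwrite('pics/c2.png',cv2.resize(b,(764,600),interpolation=cv2.INTER_CUBIC))
E
```

```text
[0.4907325  0.21848726 0.00321371] 3.5903240282751465e-05 [-0.29949648 -0.28589209  0.05038983]
```

View pics/c2.png

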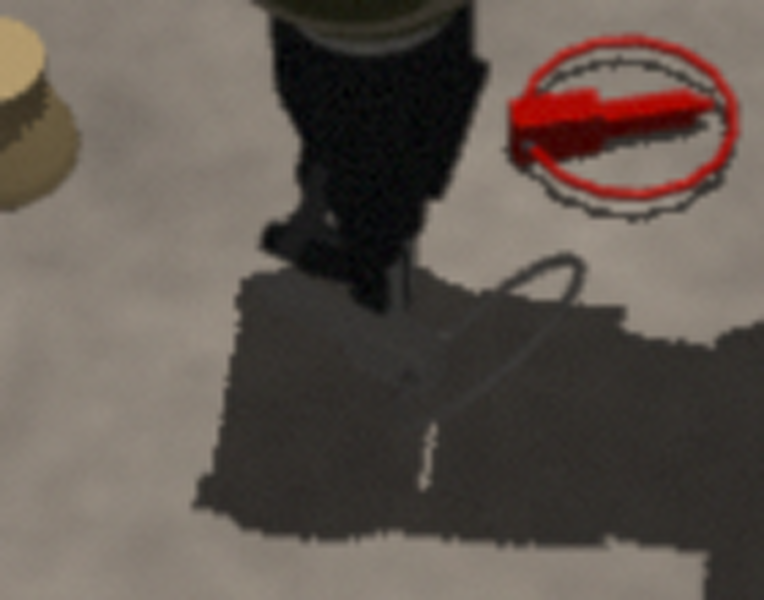

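```bash
python3 - <<'E'
from fit import *
s=env.observe(); P=np.array(s['position'])
im=cv2.imread('pics/s2.png'); p=np.load('pin.npy')
im2=cv2.convertScaleAbs(im,alpha=2.2,beta=20)
L=[T(p[:3],l) for l in pinlines(p[3])]+[np.array([P,P+[0,0,.05]])]
overlay(im2,'side',L,(220,330,230,370),'c3.png',k=5)
overlay(im2,'side',[],(220,330,230,370),'c3b.png',k=5)
E
```

```text
(no output)
```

View pics/c3.png

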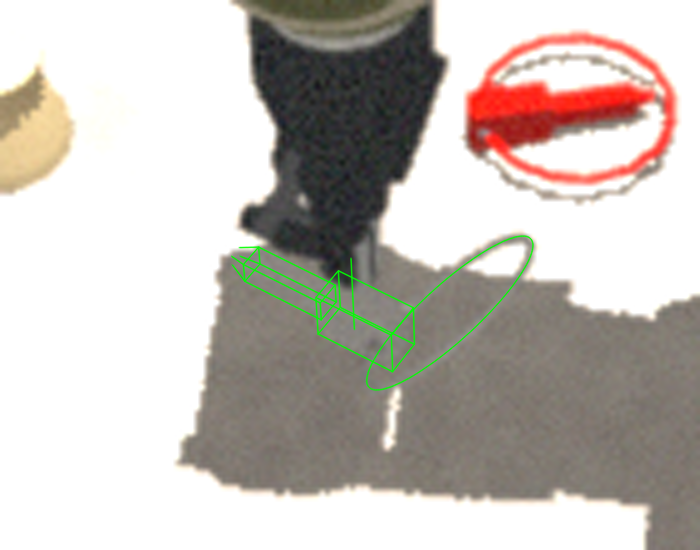

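View pics/c3b.png

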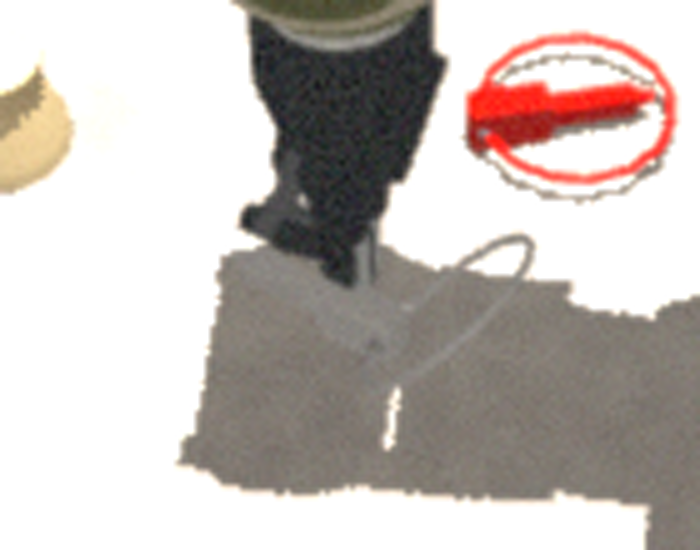

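```bash
python3 - <<'E'
from fit import *
P=np.array([.4917,.2186,.0049]); y=np.array([.263,.965,0])
im=cv2.convertScaleAbs(cv2.imread('pics/s1.png'),alpha=2.2,beta=20)
p=np.load('pin.npy'); x=np.array([.965,-.263,0])
L=[T(p[:3],l) for l in pinlines(p[3])]
for sgn in(1,-1):
  for off in(.0425,.057):
    q=P+sgn*y*off+[0,0,.013]; L.append(np.array([q-x*.011,q+x*.011,q+x*.011+[0,0,.05],q-x*.011+[0,0,.05],q-x*.011]))
overlay(im,'side',L,(220,330,230,370),'c4.png',k=5)
overlay(im,'side',[],(220,330,230,370),'c4b.png',k=5)
E
```

```text
(no output)
```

View pics/c4.png

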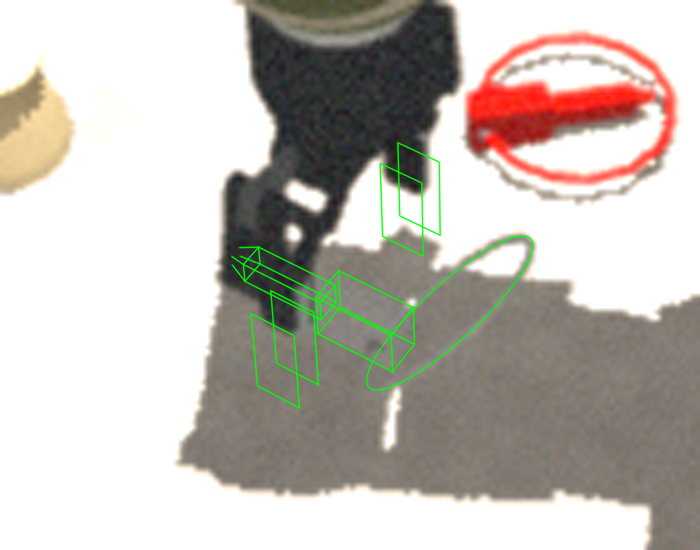

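View pics/c4b.png

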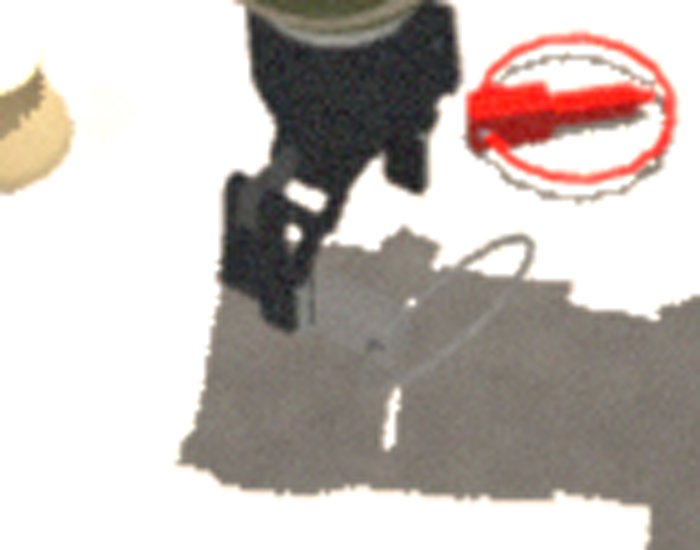

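```bash
python3 - <<'E'
from fit import *
P=np.array([.4917,.2186,.0049]); y=np.array([.263,.965,0]); x=np.array([.965,-.263,0])
L=[]
for sgn in(1,-1):
  for off in(.0425,.057):
   for h in (.013,.063):
    q=P+sgn*y*off+[0,0,h]; L.append(np.array([q-x*.011,q+x*.011,q+x*.011+[0,0,.001]]))
im=cv2.convertScaleAbs(cv2.imread('pics/t1.png'),alpha=2.2,beta=20)
overlay(im,'top',L,(160,300,190,310),'c5.png',k=4)
im=cv2.convertScaleAbs(cv2.imread('pics/t2.png'),alpha=2.2,beta=20)
overlay(im,'top',[],(160,300,190,310),'c5b.png',k=4)
a=cv2.imread('pics/c5.png');b=cv2.imread('pics/c5b.png');cv2.imwrite('pics/c5.png',cv2.resize(np.hstack([a,b]),(800,466)))
# start image: fingers?
E
```

```text
(no output)
```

View pics/c5.png

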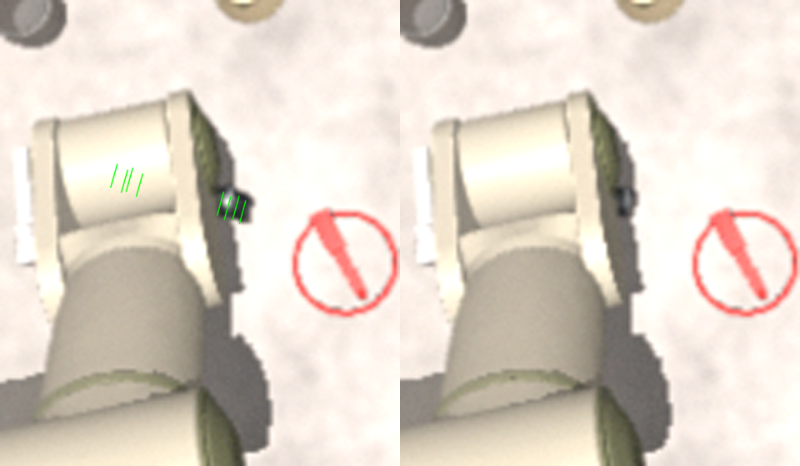

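```bash
python3 - <<'E'
from fit import *
y=np.array([.263,.965,0]); x=np.array([.965,-.263,0])
def pl(rc,P,off):
    o,d=ray('side',rc); t=((P+y*off-o)@y)/(d@y); q=o+t*d; return np.round(q*1e3,1), round((q-P)@x*1e3,1)
P=np.array([.4917,.2186,.0049])
for off in(.0425,.05,.057): print('open near',off,pl((285.5,287.5-0),P,off) , pl((285.5,288),P,off))
print('open far',pl((220+190/5-.5,230+415/5-.5),P,-.05))
P=np.array([.4907,.2185,.0032])
for off in(-.01,0,.01): print('closed',off,pl((276.5,300),P,off))
E
```

```text
open near 0.0425 (array([504.8, 259.1,  46.9]), np.float64(2.0)) (array([503.5, 259.4,  47.8]), np.float64(0.6))
open near 0.05 (array([501.1, 267.9,  59. ]), np.float64(-3.9)) (array([499.8, 268.2,  59.8]), np.float64(-5.2))
open near 0.057 (array([497.7, 276.1,  70.2]), np.float64(-9.3)) (array([496.4, 276.4,  71.1]), np.float64(-10.6))
open far (array([476. , 171. ,  50.6]), np.float64(-2.6))
closed -0.01 (array([494.6, 207.1,  19.5]), np.float64(6.8))
closed 0 (array([490.4, 218.6,  34.6]), np.float64(-0.4))
closed 0.01 (array([486.1, 230.1,  49.7]), np.float64(-7.5))
```

```bash
python3 - <<'E'
from fit import *
print(env.grip_point_offset,[a for a in dir(env) if not a.startswith('_')])
s=env.observe(); print(s['q'],s['joint_efforts'])
E
```

```text
0.0187 ['MotionError', 'close_job', 'get_calibration', 'get_image', 'grip_point_offset', 'observe', 'silhouettes', 'tip_of']
[ 1.13651220e+01  3.30318096e+01  9.13425956e+01 -2.39337053e-04
  5.56246684e+01  1.16615424e+02] [ 3.73789690e-04 -4.76726925e+01 -1.58544105e+01  1.87450900e-05
  4.83825770e-04  2.88073991e-06]
```

Call:
move_arm(moves=[[0, 0, 0, 0], [0, 0, 0, 0], [0, 0, 0, 0], [0, 0, 0, 0], [0, 0, 0, 0], [0, 0, 0, 0]], grip=0)

```text
time_s: 5.0
position: [0.4907, 0.2185, 0.0032]
tool_rot: [[0.965, -0.263, 0.0], [-0.263, -0.965, 0.0], [0.0, -0.0, -1.0]]
ft_force: [1.3, 0.3, 0.7]
grip_width: 0.0846
```

```bash
python3 - <<'E'
from fit import *
save('side','s3.png')
im=cv2.convertScaleAbs(cv2.imread('pics/s3.png'),alpha=2.2,beta=20)
overlay(im,'side',[],(220,330,230,370),'c6.png',k=5)
s=env.observe(); print(s['time_s'],s['position'],s['grip_width'],s['ft_force'])
E
```

```text
5.05 [0.49074633 0.21849134 0.00322791] 0.08526743523995886 [-0.16974322 -0.22033604  0.15882321]
```

View pics/c6.png

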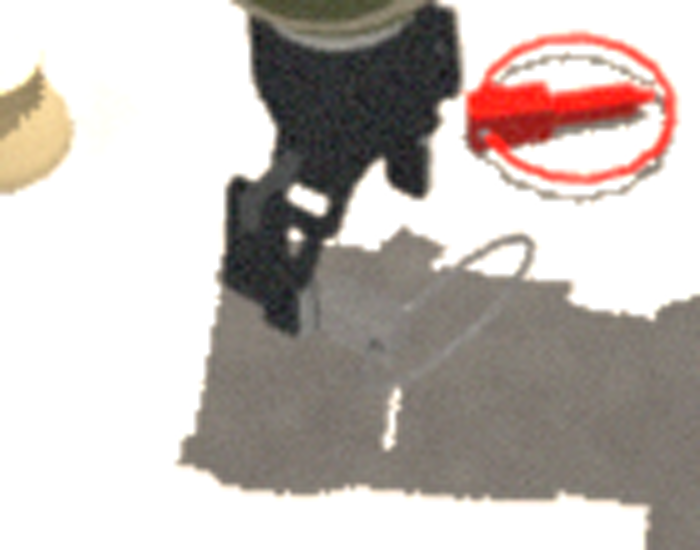

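Call:
move_arm(moves=[[0, 0, 2, 0], [0, 0, 4, 0], [0, 0, 6, 0], [0, 0, 6, 0]])

```text
time_s: 5.45
position: [0.4905, 0.2184, -0.0032]
tool_rot: [[0.965, -0.263, -0.001], [-0.263, -0.965, -0.0], [-0.001, 0.0, -1.0]]
ft_force: [0.1, 0.4, -0.6]
grip_width: 0.0854
```

```bash
python3 - <<'E'
from fit import *
save('side','s4.png')
im=cv2.convertScaleAbs(cv2.imread('pics/s4.png'),alpha=2.2,beta=20)
overlay(im,'side',[],(220,330,230,370),'c7.png',k=5)
s=env.observe(); print(s['time_s'],s['position'],s['grip_width'],s['ft_force'],s['joint_efforts'])
E
```

```text
5.5 [ 0.49064369  0.21845346 -0.00296168] 0.0854763821351689 [ 0.7662136  -0.65731399  0.23805418] [-6.65456188e-03 -4.76652217e+01 -1.54816139e+01 -2.27205592e-04
 -1.75945996e-02  1.83333958e-05]
```

View pics/c7.png

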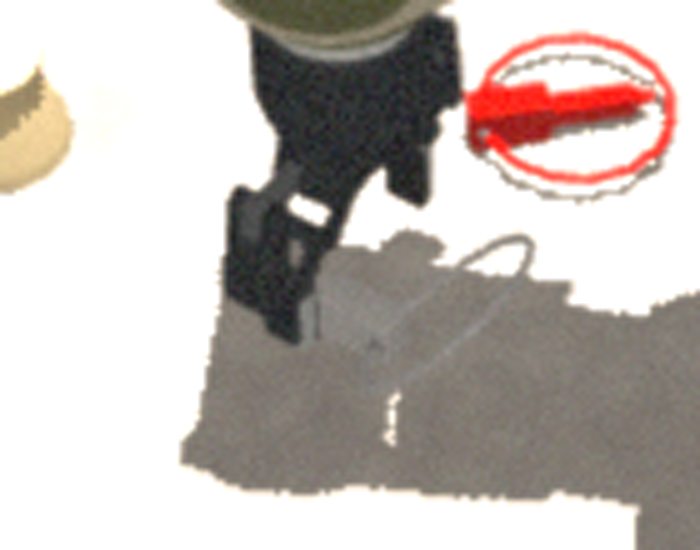

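Call:
move_arm(moves=[[0, 0, 2, 0], [0, 0, 4, 0], [0, 0, 6, 0], [0, 0, 6, 0]])

```text
time_s: 5.9
position: [0.4906, 0.2184, -0.0091]
tool_rot: [[0.965, -0.263, -0.001], [-0.263, -0.965, -0.0], [-0.0, 0.0, -1.0]]
ft_force: [-0.2, -0.5, 0.2]
grip_width: 0.0854
```

Call:
move_arm(moves=[[0, 0, 1, 0], [0, 0, 2, 0], [0, 0, 3, 0], [0, 0, 4, 0], [0, 0, 4, 0]])

```text
time_s: 6.4
position: [0.4906, 0.2185, -0.0129]
tool_rot: [[0.965, -0.263, -0.0], [-0.263, -0.965, -0.0], [-0.0, 0.0, -1.0]]
ft_force: [0.9, 0.9, -0.1]
grip_width: 0.0854
```

Call:
move_arm(moves=[[0, 0, 1, 0], [0, 0, 2, 0], [0, 0, 3, 0], [0, 0, 4, 0], [0, 0, 4, 0]])

```text
time_s: 6.9
position: [0.4906, 0.2185, -0.0169]
tool_rot: [[0.965, -0.263, -0.0], [-0.263, -0.965, -0.0], [-0.0, 0.0, -1.0]]
ft_force: [-0.9, -0.5, -0.5]
grip_width: 0.0856
```

```bash
python3 - <<'E'
from fit import *
save('side','s5.png')
im=cv2.convertScaleAbs(cv2.imread('pics/s5.png'),alpha=2.2,beta=20)
s=env.observe(); P=np.array(s['position']); print(s['time_s'],P,s['ft_force'])
p=np.load('pin.npy')
overlay(im,'side',[T(p[:3],l) for l in pinlines(p[3])],(220,330,230,370),'c8.png',k=5)
E
```

```text
6.95 [ 0.49070529  0.2184719  -0.01684702] [ 0.07143742 -0.25407168  0.40767127]
```

View pics/c8.png

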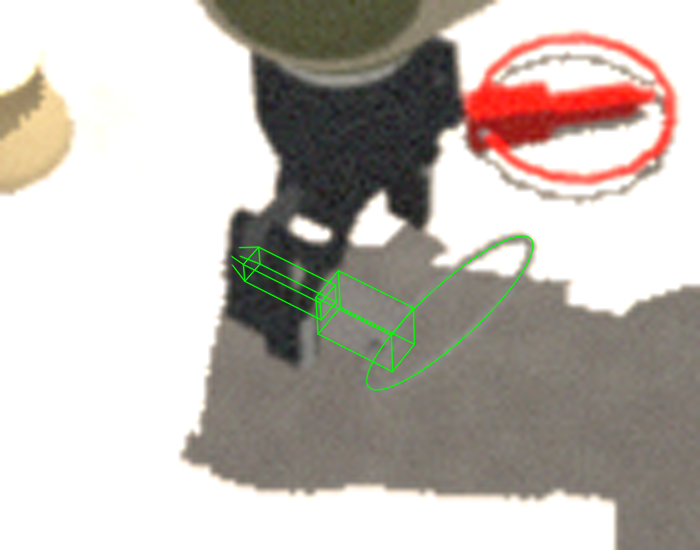

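Call:
move_arm(moves=[[0, 0, 1, 0], [0, 0, 2, 0], [0, 0, 3, 0], [0, 0, 4, 0], [0, 0, 4, 0]])

```text
time_s: 7.45
position: [0.4906, 0.2185, -0.0209]
tool_rot: [[0.965, -0.263, -0.0], [-0.263, -0.965, -0.0], [-0.0, 0.0, -1.0]]
ft_force: [-1.3, -0.5, 0.3]
grip_width: 0.0853
```

Call:
move_arm(moves=[[0, 0, 0, 0], [0, 0, 0, 0], [0, 0, 0, 0], [0, 0, 0, 0], [0, 0, 0, 0], [0, 0, 0, 0]], grip=0.7, grip_force=30)

```text
time_s: 8.05
position: [0.4907, 0.2185, -0.0208]
tool_rot: [[0.965, -0.263, 0.0], [-0.263, -0.965, -0.0], [0.0, 0.0, -1.0]]
ft_force: [0.2, 0.7, -0.3]
grip_width: 0.0255
```

```bash
python3 - <<'E'
from fit import *
save('side','s6.png')
im=cv2.convertScaleAbs(cv2.imread('pics/s6.png'),alpha=2.2,beta=20)
s=env.observe(); P=np.array(s['position']); print(s['time_s'],P,s['ft_force'],s['grip_width'])
overlay(im,'side',[],(220,330,230,370),'c9.png',k=5)
E
```

```text
8.1 [ 0.49074183  0.21849073 -0.02075762] [ 0.1323797  -0.44321844 -0.45650671] 0.025548406194966563
```

View pics/c9.png

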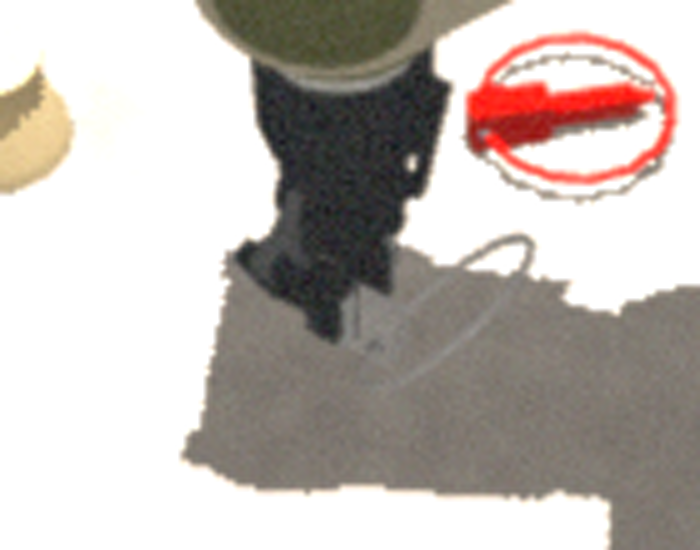

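Call:
move_arm(moves=[[0, 0, 0, 0], [0, 0, 0, 0], [0, 0, 0, 0], [0, 0, 0, 0]], grip=1, grip_force=90)

```text
time_s: 8.5
position: [0.4909, 0.2186, -0.0204]
tool_rot: [[0.965, -0.263, 0.001], [-0.263, -0.965, 0.0], [0.0, -0.0, -1.0]]
ft_force: [-2.4, -0.7, 4.7]
grip_width: 0.0155
```

Call:
move_arm(moves=[[0, 0, 0, 0], [0, 0, 0, 0], [0, 0, -10, 0], [0, 0, -25, 0], [0, 0, -45, 0], [0, 0, -60, 0], [0, 0, -60, 0], [0, 0, -60, 0]])

```text
time_s: 9.3
position: [0.4905, 0.2184, 0.039]
tool_rot: [[0.965, -0.263, -0.0], [-0.263, -0.965, -0.0], [-0.0, 0.0, -1.0]]
ft_force: [0.1, 0.5, -2.8]
grip_width: 0.0152
```

```bash
python3 - <<'E'
from fit import *
save('side','s7.png')
im=cv2.convertScaleAbs(cv2.imread('pics/s7.png'),alpha=2.2,beta=20)
s=env.observe(); P=np.array(s['position']); print(s['time_s'],P,s['ft_force'],s['grip_width'])
overlay(im,'side',[],(200,330,230,370),'c10.png',k=4)
E
```

```text
9.35 [0.49021328 0.21835177 0.03853793] [-0.3132679  -0.39053211 -3.13752416] 0.015287154144035418
```

View pics/c10.png

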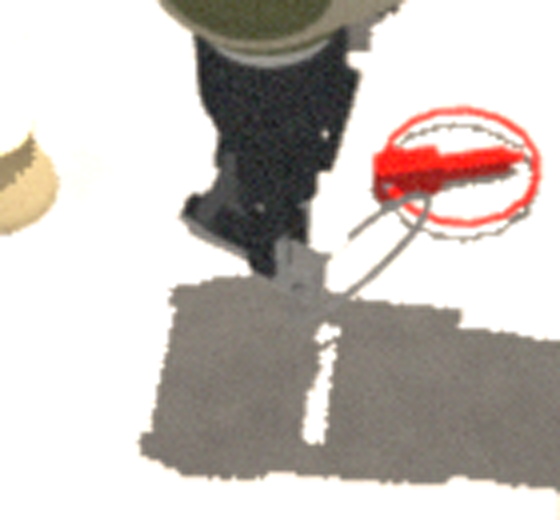

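```bash
python3 - <<'E'
from fit import *
im=cv2.convertScaleAbs(cv2.imread('pics/s7.png'),alpha=1.8,beta=20)
p=np.load('pin.npy')
overlay(im,'side',[T(p[:3],l)+[0,0,.0594] for l in pinlines(p[3])],(210,310,250,370),'c11.png',k=6)
overlay(im,'side',[],(210,310,250,370),'c11b.png',k=6)
a=cv2.imread('pics/c11.png');b=cv2.imread('pics/c11b.png');cv2.imwrite('pics/c11.png',cv2.resize(np.hstack([a,b]),(800,333)))
E
```

```text
(no output)
```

View pics/c11.png

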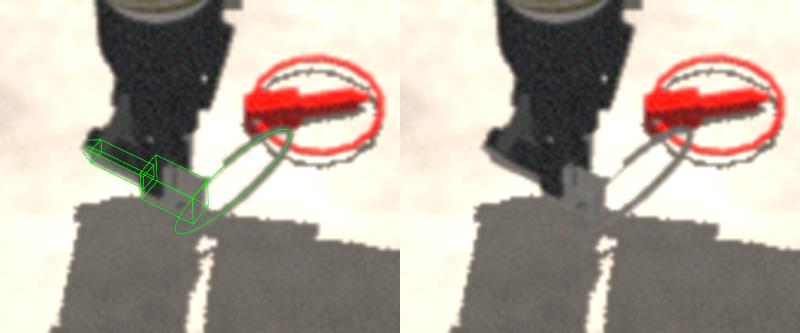

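```bash
cat >> fit.py <<'E'
STUD=np.array([.5690,-.0412]); MY=14.05; OFF=np.array([.0010,.0003]); ZO=.0337  # axis z = reading z + ZO
def pingo(bx,lat,axz,yaw=MY):
    """put pin body point x=bx on stud axis laterally offset lat (mould +y), axis at axz"""
    R=Rz(np.radians(MY))[:2,:2]; Rp=Rz(np.radians(yaw))[:2,:2]
    o=STUD+R@np.array([0,lat])-Rp@np.array([bx,0])
    t=o+Rp@OFF; go([t[0],t[1],axz-ZO],yaw)
E
python3 - <<'E'
from fit import *
pingo(.040,0,.153)
E
```

```text
t 9.35 pos [490.2 218.4  38.5] yaw -15.25 ft [-0.3 -0.4 -3.1] w 15.3
  move [110.  248.6 -80.7] -0.5115
```

Call:
move_arm(moves=[[0, 0, -25, 0], [0, 0, -55, 0], [5, 12, -81, -0.03], [15, 35, -81, -0.08], [29, 65, -81, -0.14], [43, 98, -81, -0.2], [58, 130, -81, -0.27], [72, 163, -81, -0.34], [86, 195, -81, -0.4], [98, 222, -81, -0.46], [106, 240, -81, -0.5], [110, 248, -81, -0.511], [110, 248.6, -81, -0.511], [110, 248.6, -81, -0.511]])

```text
time_s: 10.75
position: [0.5311, -0.0495, 0.1198]
tool_rot: [[0.97, 0.242, -0.001], [0.242, -0.97, 0.001], [-0.001, -0.001, -1.0]]
ft_force: [0.1, 0.5, -2.4]
grip_width: 0.0152
```

```bash
python3 - <<'E'
from fit import *
save('top','t8.png'); save('side','s8.png')
pingo(.040,0,.153)
for c,bx in(('top',(130,230,270,390)),('side',(100,220,240,384))):
    im=cv2.convertScaleAbs(cv2.imread(f'pics/{c[0]}8.png'),alpha=1.8,beta=20)
    overlay(im,c,[],bx,f'e_{c}.png',k=5)
E
```

```text
t 10.85 pos [531.2 -49.2 120.1] yaw 14.07 ft [-0.2 -0.5 -1.2] w 15.2
  move [-0.4  1.1  0.8] 0.0003
```

View pics/e_top.png

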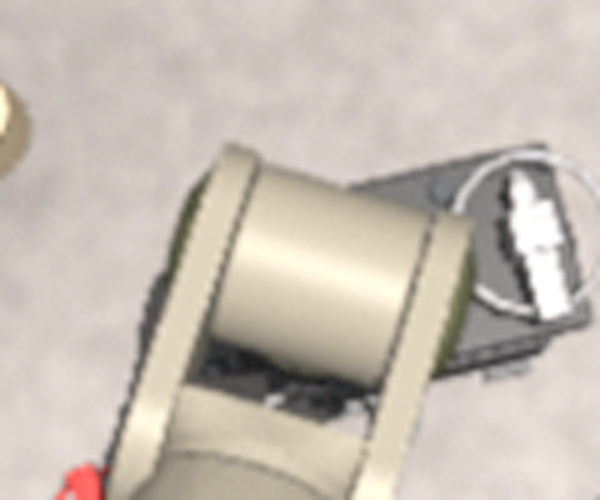

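View pics/e_side.png

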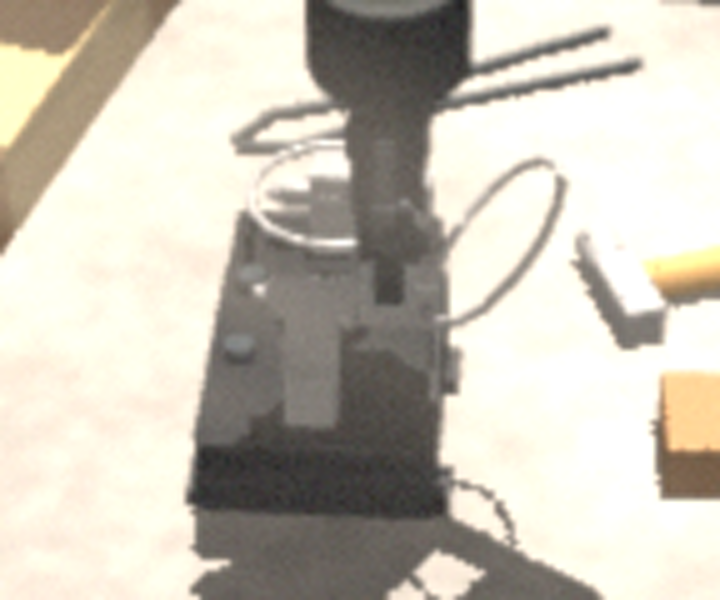

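```bash
cat >> fit.py <<'E'
def pinpose(th):
    s=env.observe(); R=np.array(s['tool_rot']); P=np.array(s['position']); yaw=np.arctan2(R[1,0],R[0,0])
    o=P-Rz(yaw)@np.array([OFF[0],OFF[1],0]); return [T([o[0],o[1],yaw],l)+[0,0,P[2]+ZO-.013] for l in pinlines(th)]
def mlines(h=.1352):
    m=[.586,-.1109,.2452]
    return [T(m,l) for l in boxe(-.0575,.0575,.1,0,.076)+[x+np.array([0,.072,0]) for x in boxe(-.013,.013,.013,.076,h)]]
def look(tag,boxS=(100,220,240,384),th=2.275,k=5,ln=True,cams=('side',)):
    for c in cams:
        im=save(c,f'{c[0]}{tag}.png')[:,:,::-1]
        im=cv2.convertScaleAbs(im,alpha=2.,beta=10)
        overlay(im,c,(pinpose(th)+mlines()) if ln else [],boxS,f'e_{c}{tag}.png',k=k)
E
python3 - <<'E'
from fit import *
look('9')
E
```

```text
(no output)
```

View pics/e_side9.png

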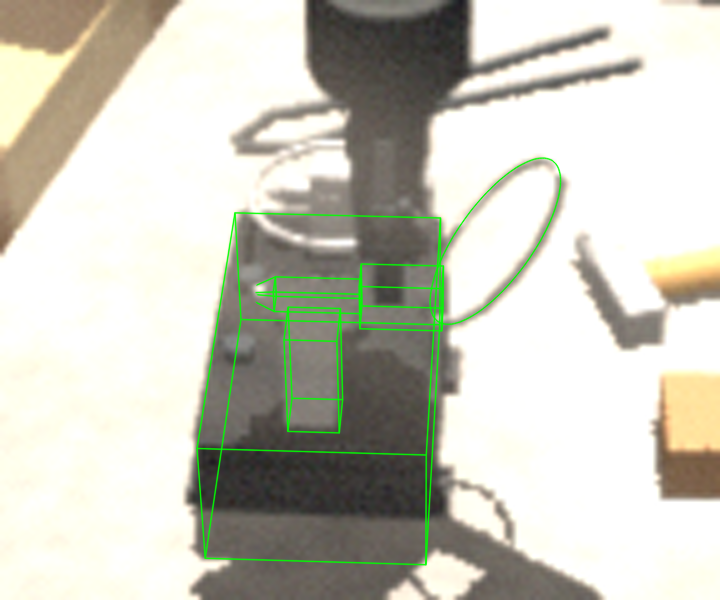

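Call:
move_arm(moves=[[-0.4, 1, 3, 0], [-0.4, 1, 6, 0], [-0.4, 1, 9, 0], [-0.4, 1, 9, 0]])

```text
time_s: 11.3
position: [0.531, -0.0512, 0.1107]
tool_rot: [[0.97, 0.242, -0.001], [0.242, -0.97, 0.0], [-0.001, -0.001, -1.0]]
ft_force: [-0.1, -0.5, -2.4]
grip_width: 0.015
```

Call:
move_arm(moves=[[0, 0, 1, 0], [0, 0, 2, 0], [0, 0, 2, 0]])

```text
time_s: 11.6
position: [0.5313, -0.0514, 0.1092]
tool_rot: [[0.97, 0.242, -0.0], [0.242, -0.97, 0.0], [-0.0, -0.0, -1.0]]
ft_force: [1.0, -0.3, -1.8]
grip_width: 0.015
```

Call:
move_arm(moves=[[0, 0, 0.5, 0], [0, 0, 1, 0], [0, 0, 1, 0]])

```text
time_s: 11.9
position: [0.5313, -0.0514, 0.1082]
tool_rot: [[0.97, 0.242, -0.0], [0.242, -0.97, 0.0], [-0.0, -0.0, -1.0]]
ft_force: [0.3, 0.0, -2.3]
grip_width: 0.0154
```

Call:
move_arm(moves=[[0, 0, 0.5, 0], [0, 0, 1, 0], [0, 0, 1, 0]])

```text
time_s: 12.2
position: [0.5313, -0.0513, 0.1072]
tool_rot: [[0.97, 0.242, -0.0], [0.242, -0.97, 0.0], [-0.0, -0.0, -1.0]]
ft_force: [1.0, 0.5, -1.6]
grip_width: 0.0155
```

Call:
move_arm(moves=[[0, 0, 0.5, 0], [0, 0, 1, 0], [0, 0, 1, 0]])

```text
time_s: 12.5
position: [0.5313, -0.0513, 0.1061]
tool_rot: [[0.97, 0.242, -0.0], [0.242, -0.97, 0.0], [-0.0, -0.0, -1.0]]
ft_force: [-0.0, -0.2, -2.0]
grip_width: 0.0151
```

Call:
move_arm(moves=[[0, 0, 0.5, 0], [0, 0, 1, 0], [0, 0, 1, 0]])

```text
time_s: 12.8
position: [0.5313, -0.0514, 0.1053]
tool_rot: [[0.97, 0.242, 0.0], [0.242, -0.97, -0.0], [0.0, 0.0, -1.0]]
ft_force: [-0.6, 0.5, -1.1]
grip_width: 0.0152
```

Call:
move_arm(moves=[[0, 0, 0.5, 0], [0, 0, 1, 0], [0, 0, 1, 0], [0, 0, 1, 0]])

```text
time_s: 13.2
position: [0.5313, -0.0514, 0.1049]
tool_rot: [[0.97, 0.242, 0.001], [0.242, -0.97, -0.0], [0.0, 0.0, -1.0]]
ft_force: [-3.9, 0.2, 5.4]
grip_width: 0.0152
```

```bash
python3 - <<'E'
from fit import *
s=env.observe(); print(s['position'],s['ft_force'],s['wrist_torque'],s['joint_efforts'])
look('10')
s=env.observe(); print(s['position'],s['ft_force'],s['wrist_torque'])
E
```

```text
[ 0.53126844 -0.05142995  0.10489297] [-3.88815576  0.21610483  5.43808287] [0.07951723 0.42733929 0.03338466] [ 1.61667955e-01 -4.16555607e+01 -2.00448096e+01  1.87046207e-01
 -7.60890786e-01  2.78042222e-02]
[ 0.531262   -0.05142062  0.10489362] [-4.96440704  0.15801875  4.54239663] [0.06424306 0.41395945 0.02401675]
```

View pics/e_side10.png

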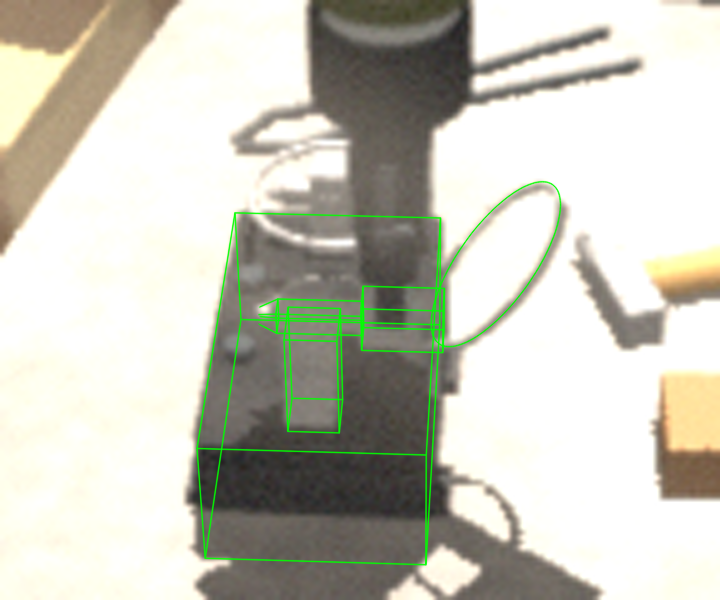

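Call:
move_arm(moves=[[0, 0, -4, 0], [0, 0, -8, 0], [0, -10, -8, 0], [0, -20, -8, 0], [0, -26, -8, 0], [0, -26, 0, 0], [0, -26, 14, 0], [0, -26, 24, 0], [0, -26, 26, 0], [0, -26, 26, 0]])

```text
time_s: 14.25
position: [0.5249, -0.0262, 0.0778]
tool_rot: [[0.97, 0.242, -0.001], [0.242, -0.97, 0.0], [-0.001, -0.0, -1.0]]
ft_force: [0.1, -0.5, -1.9]
grip_width: 0.0151
```

Call:
move_arm(moves=[[0, 1.5, 0, 0], [0, 3, 0, 0], [0, 4, 0, 0], [0, 4, 0, 0]])

```text
time_s: 14.65
position: [0.5261, -0.0303, 0.0785]
tool_rot: [[0.97, 0.242, 0.001], [0.242, -0.97, -0.0], [0.0, 0.0, -1.0]]
ft_force: [0.3, -0.8, -2.8]
grip_width: 0.0152
```

Call:
move_arm(moves=[[0, 0.5, 0, 0], [0, 1, 0, 0], [0, 1, 0, 0]])

```text
time_s: 14.95
position: [0.5262, -0.031, 0.0783]
tool_rot: [[0.97, 0.242, 0.0], [0.242, -0.97, -0.0], [0.0, 0.0, -1.0]]
ft_force: [0.0, 0.4, -2.4]
grip_width: 0.015
```

Call:
move_arm(moves=[[0, 0.5, 0, 0], [0, 1, 0, 0], [0, 1, 0, 0]])

```text
time_s: 15.25
position: [0.5265, -0.032, 0.0782]
tool_rot: [[0.97, 0.242, 0.0], [0.242, -0.97, -0.0], [0.0, 0.0, -1.0]]
ft_force: [0.1, -0.0, -3.1]
grip_width: 0.0151
```

Call:
move_arm(moves=[[0, 0.5, 0, 0], [0, 1, 0, 0], [0, 1, 0, 0]])

```text
time_s: 15.55
position: [0.5267, -0.033, 0.0782]
tool_rot: [[0.97, 0.242, -0.0], [0.242, -0.97, 0.0], [-0.0, -0.0, -1.0]]
ft_force: [0.2, 0.9, -1.6]
grip_width: 0.0152
```

Call:
move_arm(moves=[[0, 0.5, 0, 0], [0, 1, 0, 0], [0, 1, 0, 0]])

```text
time_s: 15.85
position: [0.5269, -0.0337, 0.0782]
tool_rot: [[0.97, 0.242, -0.0], [0.242, -0.97, 0.0], [-0.0, -0.0, -1.0]]
ft_force: [-0.2, 1.5, -2.5]
grip_width: 0.0155
```

Call:
move_arm(moves=[[0, 0.5, 0, 0], [0, 1, 0, 0], [0, 1, 0, 0]])

```text
time_s: 16.15
position: [0.5269, -0.0339, 0.0782]
tool_rot: [[0.97, 0.243, -0.001], [0.243, -0.97, 0.002], [-0.0, -0.002, -1.0]]
ft_force: [-1.4, 5.8, -0.7]
grip_width: 0.0151
```

Call:
move_arm(moves=[[0, -3, 0, 0], [-10, -3, -0.9, 0], [-25, -3, -0.9, 0], [-40, -3, -0.9, 0], [-48, -3, -0.9, 0], [-48, 6, -0.9, 0], [-48, 14, -0.9, 0], [-48, 17.6, -0.9, 0], [-48, 17.6, -0.9, 0], [-48, 17.6, -0.9, 0]])

```text
time_s: 17.15
position: [0.485, -0.0636, 0.079]
tool_rot: [[0.97, 0.242, -0.0], [0.242, -0.97, 0.0], [-0.0, -0.0, -1.0]]
ft_force: [-0.2, -0.4, -2.8]
grip_width: 0.0154
```

```bash
python3 - <<'E'
from fit import *
s=env.observe(); P=np.array(s['position']); R=np.array(s['tool_rot']); print(s['time_s'],P,s['ft_force'])
C=np.array([.5314,-.0520,.0791]); print('err to hole line (tool axes mm):',(R.T@(C-P))*1e3)
look('11',ln=False)
E
```

```text
17.15 [ 0.48504488 -0.06360486  0.07895502] [-0.23747387 -0.35279293 -2.84360672]
err to hole line (tool axes mm): [ 4.77856330e+01 -3.10002508e-02 -1.52610250e-01]
```

View pics/e_side11.png

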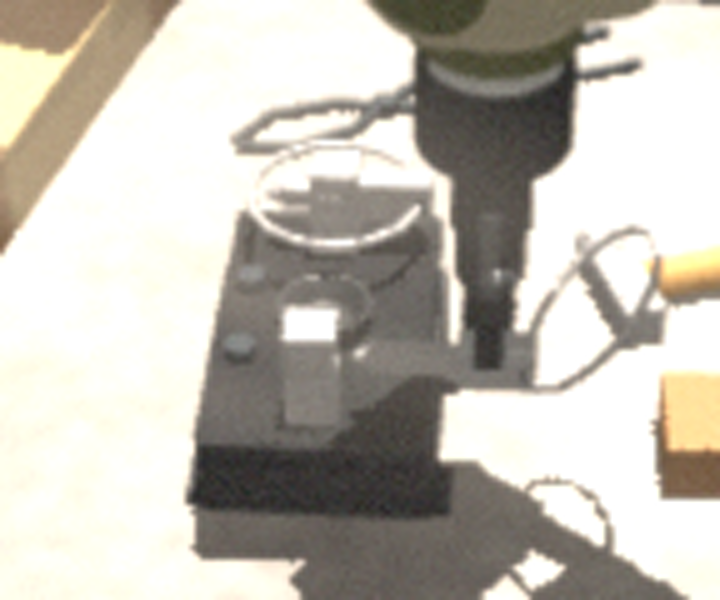

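Call:
move_arm(moves=[[4, 0, 0, 0], [8, 0, 0, 0], [12, 0, 0, 0], [16, 0, 0, 0], [20, 0, 0, 0], [20, 0, 0, 0]])

```text
time_s: 17.8
position: [0.5048, -0.0586, 0.0791]
tool_rot: [[0.97, 0.243, 0.0], [0.243, -0.97, -0.0], [0.0, 0.0, -1.0]]
ft_force: [-0.5, 0.1, -1.9]
grip_width: 0.015
```

Call:
move_arm(moves=[[4, 0, 0, 0], [8, 0, 0, 0], [12, 0, 0, 0], [12, 0, 0, 0]])

```text
time_s: 18.2
position: [0.5164, -0.0558, 0.0791]
tool_rot: [[0.97, 0.243, 0.0], [0.243, -0.97, -0.0], [0.0, 0.0, -1.0]]
ft_force: [0.5, 0.6, -2.0]
grip_width: 0.0154
```

Call:
move_arm(moves=[[5, 0, 0, 0], [10, 0, 0, 0], [15, 0, 0, 0], [20, 0, 0, 0], [23, 0, 0, 0], [23, 0, 0, 0]])

```text
time_s: 18.8
position: [0.5386, -0.0501, 0.079]
tool_rot: [[0.97, 0.243, 0.0], [0.243, -0.97, 0.0], [0.0, -0.0, -1.0]]
ft_force: [0.7, 1.0, -1.7]
grip_width: 0.0152
```

Call:
move_arm(moves=[[1, 0, 0, 0], [2, 0, 0, 0], [3, 0, 0, 0], [3, 0, 0, 0]])

```text
time_s: 19.2
position: [0.5412, -0.0495, 0.0792]
tool_rot: [[0.97, 0.242, 0.0], [0.242, -0.97, 0.0], [0.0, 0.0, -1.0]]
ft_force: [0.7, -0.0, -1.6]
grip_width: 0.0149
```

Expected contact is about 2 mm further on; continuing in small steps.

Call:
move_arm(moves=[[0.7, 0, 0, 0], [1.4, 0, 0, 0], [2, 0, 0, 0], [2, 0, 0, 0]])

```text
time_s: 19.6
position: [0.5431, -0.049, 0.0791]
tool_rot: [[0.97, 0.242, -0.0], [0.242, -0.97, 0.0], [-0.0, -0.0, -1.0]]
ft_force: [0.1, 0.7, -2.4]
grip_width: 0.0154
```

```bash
python3 - <<'E'
from fit import *
s=env.observe(); print(s['position'],s['ft_force'])
look('12',ln=False)
E
```

```text
[ 0.54310517 -0.04900246  0.07908189] [ 0.13589122  0.67769522 -2.42110327]
```

View pics/e_side12.png

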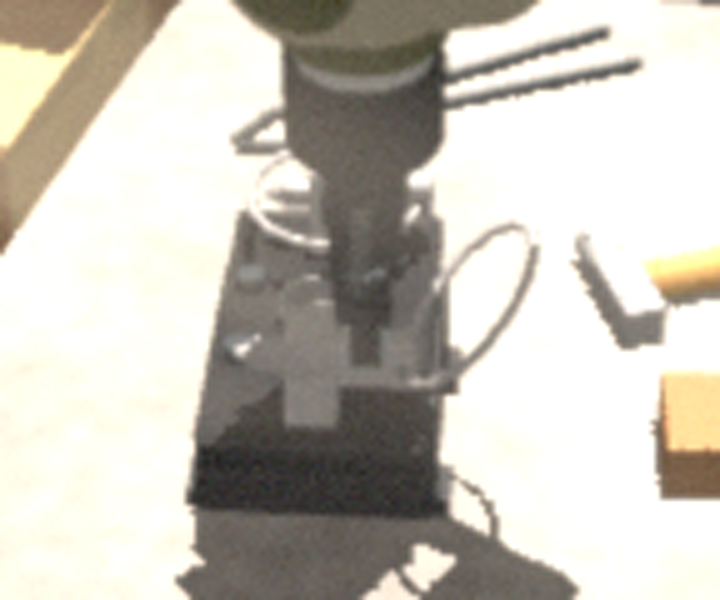

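Call:
move_arm(moves=[[0.5, 0, 0, 0], [1, 0, 0, 0], [1, 0, 0, 0]])

```text
time_s: 19.95
position: [0.5432, -0.0489, 0.0791]
tool_rot: [[0.97, 0.242, -0.002], [0.242, -0.97, -0.0], [-0.002, -0.0, -1.0]]
ft_force: [-5.8, -1.8, 0.7]
grip_width: 0.0156
```

Call:
move_arm(moves=[[0.5, 0, 0, 0], [1, 0, 0, 0], [1, 0, 0, 0]])

```text
time_s: 20.25
position: [0.5432, -0.0489, 0.0791]
tool_rot: [[0.97, 0.242, -0.004], [0.242, -0.97, -0.001], [-0.004, -0.0, -1.0]]
ft_force: [-9.2, -2.9, 2.4]
grip_width: 0.0148
```

Call:
move_arm(moves=[[-1.3, 0, 0, 0], [-1.5, 0, 0, 0]])

```text
time_s: 20.45
position: [0.5432, -0.049, 0.0791]
tool_rot: [[0.97, 0.242, -0.001], [0.242, -0.97, 0.0], [-0.001, -0.0, -1.0]]
ft_force: [-3.5, -1.2, -0.9]
grip_width: 0.0149
```

Call:
move_arm(moves=[[0, 0, 0, 0], [0, 0, 0, 0], [0, 0, 0, 0], [0, 0, 0, 0], [0, 0, 0, 0]], grip=0.4)

```text
time_s: 20.95
position: [0.5437, -0.0489, 0.0792]
tool_rot: [[0.97, 0.242, 0.0], [0.242, -0.97, -0.0], [0.0, 0.0, -1.0]]
ft_force: [-0.6, -1.1, -0.6]
grip_width: 0.0508
```

```bash
python3 - <<'E'
from fit import *
s=env.observe(); print(s['time_s'],s['position'],s['ft_force'],s['grip_width'])
look('13',ln=False)
E
```

```text
20.95 [ 0.54374511 -0.04889917  0.07918789] [-0.55195113 -1.05572384 -0.59469435] 0.050768108062131195
```

View pics/e_side13.png

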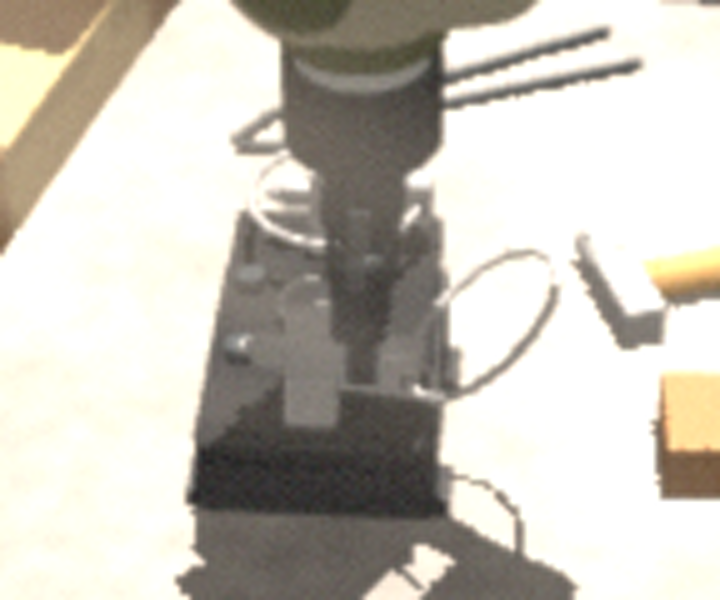

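Call:
move_arm(moves=[[0, 0, -15, 0], [0, 0, -40, 0], [0, 0, -70, 0], [0, 0, -100, 0], [0, 0, -115, 0], [-20, 0, -115, 0], [-55, 0, -115, 0], [-90, 0, -115, 0], [-120, 0, -115, 0], [-128, 0, -115, 0], [-128, 0, -115, 0]], grip=0.4)

```text
time_s: 22.1
position: [0.4191, -0.0802, 0.1945]
tool_rot: [[0.97, 0.241, 0.001], [0.241, -0.97, -0.0], [0.001, 0.001, -1.0]]
ft_force: [0.5, -0.2, -0.6]
grip_width: 0.0513
```

```bash
python3 - <<'E'
from fit import *
s=env.observe(); print(s['time_s'],s['position'],s['ft_force'],s['grip_width'])
look('14',boxS=(60,200,260,440),ln=False,k=4)
save('top','t14.png')
im=cv2.convertScaleAbs(cv2.imread('pics/t14.png'),alpha=1.8,beta=20)
overlay(im,'top',[],(130,250,270,410),'e_top14.png',k=4)
E
```

```text
22.1 [ 0.4191093  -0.08016466  0.19453565] [ 0.54791952 -0.18067655 -0.56549955] 0.051280140421333054
```

View pics/e_side14.png

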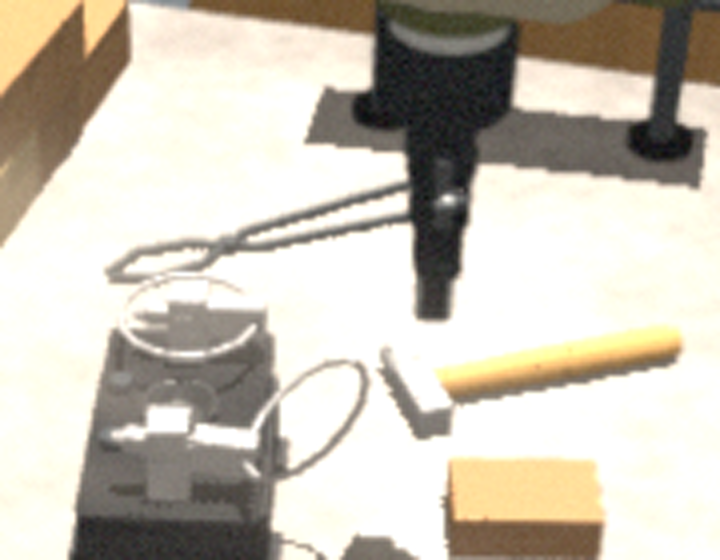

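View pics/e_top14.png

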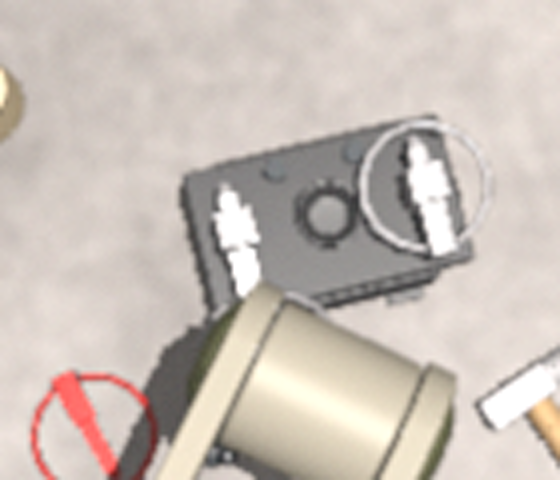

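Call:
move_arm(moves=[[0, 0, 0, 0], [0, 0, 0, 0], [0, 0, 0, 0], [0, 0, 0, 0]], grip=1, grip_force=40)

```text
time_s: 22.6
position: [0.4196, -0.0798, 0.194]
tool_rot: [[0.97, 0.243, -0.0], [0.243, -0.97, 0.0], [-0.0, -0.0, -1.0]]
ft_force: [-0.4, 0.4, -0.6]
grip_width: -0.0001
```

```bash
cat >> fit.py <<'E'
C0=np.array([.5314,-.0520])+Rz(np.radians(MY))[:2,:2]@np.array([.040-.001,.0])  # stud axis (readings frame)
HZ=.1128
def plane(rc,lat=0,c='side'):
    """point on pixel ray in mould plane y=72+lat; returns x rel stud, z rel hole axis (mm)"""
    ex=Rz(np.radians(MY))[:,0]; ey=Rz(np.radians(MY))[:,1]; S=np.array([*C0,HZ])
    o,d=ray(c,rc); t=((S+ey*lat/1e3-o)@ey)/(d@ey); q=o+t*d-S; return np.round([q@ex*1e3,q[2]*1e3],1)
def tcp():
    s=env.observe(); ex=Rz(np.radians(MY))[:,0]; ey=Rz(np.radians(MY))[:,1]; q=np.array(s['position'])-np.array([*C0,HZ]); 
    print('t',round(s['time_s'],2),'tcp rel x,y,z(read)',np.round([q@ex*1e3,q@ey*1e3,q[2]*1e3],1),'ft',np.round(s['ft_force'],1),'w',round(s['grip_width']*1e3,1))
E
python3 - <<'E'
from fit import *
print(C0); tcp()
look('15',boxS=(80,200,270,420),ln=False,k=5)
print('ring far (crop14 362,368):',plane((60+368/4-.5,260+364/4-.5)))
E
```

```text
[ 0.56923329 -0.04253203]
t 22.6 tcp rel x,y,z(read) [-1.542e+02  1.000e-01  8.120e+01] ft [-0.4  0.4 -0.6] w -0.1
ring far (crop14 362,368): [-118.7   64.2]
```

View pics/e_side15.png

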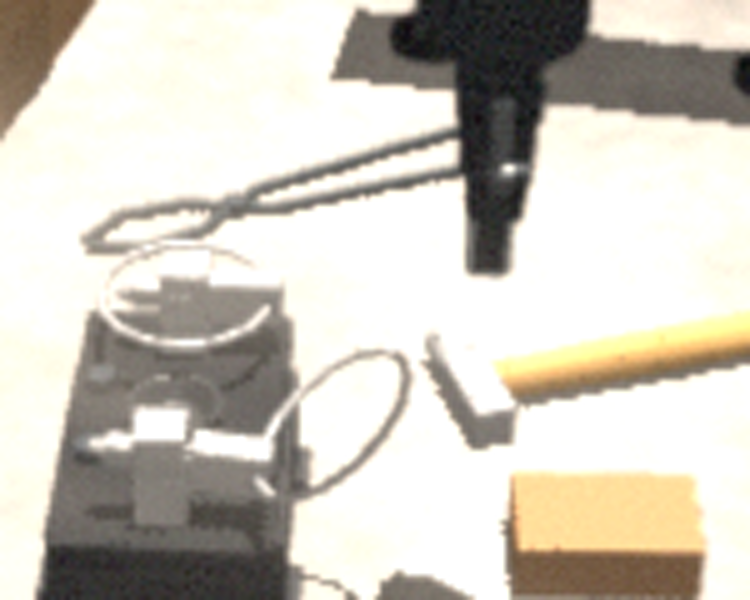

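```bash
python3 - <<'E'
from fit import *
for lat in(0,8,12): print('tip',lat,plane((80+274/5-.5,270+487/5-.5),lat), 'L',plane((80+274/5-.5,270+467/5-.5),lat)[0],'R',plane((80+274/5-.5,270+508/5-.5),lat)[0])
# ring overlay with sag
ex=Rz(np.radians(MY))[:,0]; ey=Rz(np.radians(MY))[:,1]; S=np.array([*C0,HZ])
im=cv2.convertScaleAbs(cv2.imread('pics/s15.png'),alpha=2,beta=10)
L=[]
for sag in(.15,):
  c,s=np.cos(sag),np.sin(sag)
  for l in pinlines(2.275):
    b=l-[.028,0,.013]; b=np.c_[b[:,0]*c-b[:,2]*s,b[:,1],b[:,0]*s+b[:,2]*c]
    L.append(S+b[:,:1]*ex+b[:,1:2]*ey+b[:,2:]*[0,0,1])
overlay(im,'side',L,(80,200,270,420),'ov15.png',k=5)
E
```

```text
tip 0 [-155.2  115.8] L -145.9 R -165.0
tip 8 [-154.7  121.4] L -145.5 R -164.5
tip 12 [-154.5  124.2] L -145.3 R -164.2
```

View pics/ov15.png

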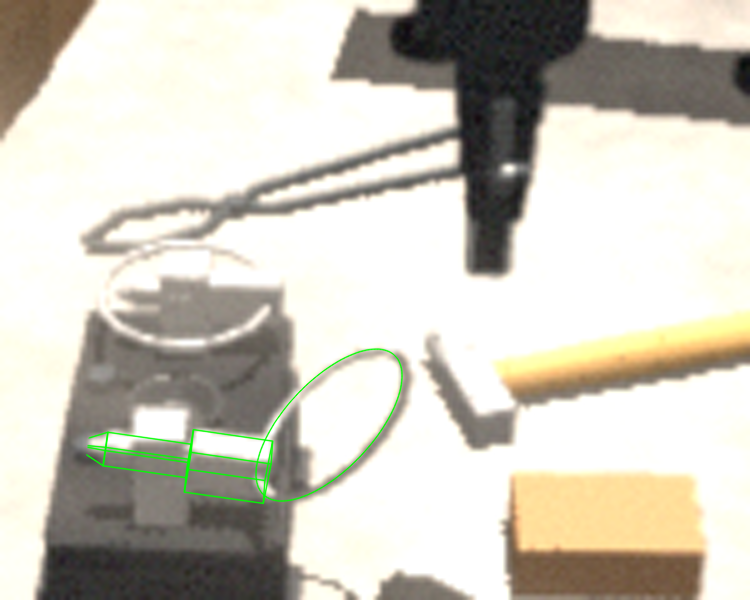

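Call:
move_arm(moves=[[0, 0, 25, 0], [0, 0, 50, 0], [0, 0, 72, 0], [0, 0, 81, 0], [0, 0, 81, 0]])

```text
time_s: 23.15
position: [0.4191, -0.0798, 0.1125]
tool_rot: [[0.97, 0.242, -0.002], [0.242, -0.97, 0.001], [-0.001, -0.001, -1.0]]
ft_force: [-0.3, 0.4, 0.9]
grip_width: 0.0004
```

Call:
move_arm(moves=[[10, 0, 0, 0], [20, 0, 0, 0], [28, 0, -1, 0], [36, 0, -4, 0], [44, 0, -8, 0], [52, 0, -12, 0], [60, 0, -16, 0], [60, 0, -16, 0]])

```text
time_s: 23.95
position: [0.479, -0.0653, 0.1297]
tool_rot: [[0.97, 0.243, 0.002], [0.243, -0.97, -0.0], [0.002, 0.001, -1.0]]
ft_force: [-0.6, -0.1, -0.3]
grip_width: -0.0002
```

```bash
python3 - <<'E'
from fit import *
tcp()
look('16',boxS=(80,200,270,420),ln=False,k=5)
E
```

```text
t 23.95 tcp rel x,y,z(read) [-93.   -0.2  16.9] ft [-0.6 -0.1 -0.3] w -0.2
```

View pics/e_side16.png

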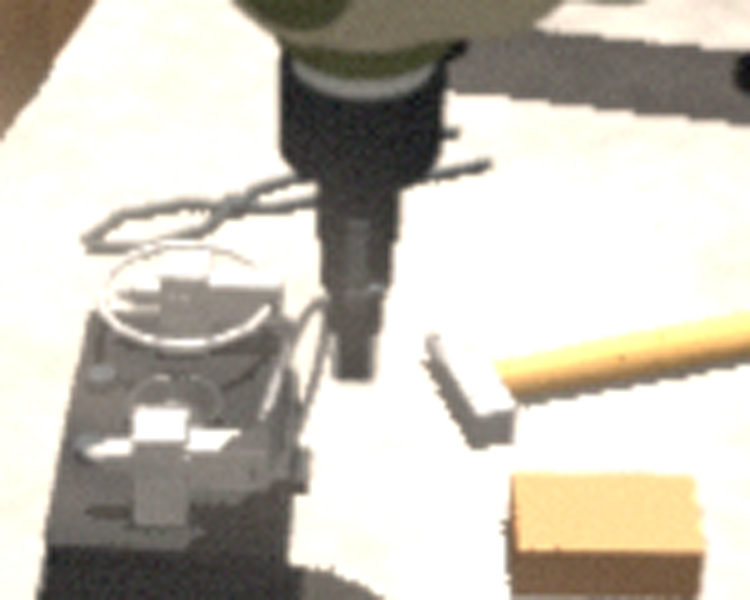

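Call:
move_arm(moves=[[7, 0, -6, 0], [14, 0, -12, 0], [21, 0, -17, 0], [28, 0, -21, 0], [34, 0, -24, 0], [40, 0, -26, 0], [46, 0, -26, 0], [46, 0, -26, 0]])

```text
time_s: 24.8
position: [0.5228, -0.0541, 0.1549]
tool_rot: [[0.97, 0.243, -0.0], [0.243, -0.97, 0.0], [0.0, -0.0, -1.0]]
ft_force: [-0.5, -0.2, -0.4]
grip_width: -0.0
```

```bash
python3 - <<'E'
from fit import *
tcp()
look('17',boxS=(80,200,270,420),ln=False,k=5)
E
```

```text
t 24.8 tcp rel x,y,z(read) [-47.8   0.1  42.1] ft [-0.5 -0.2 -0.4] w -0.0
```

View pics/e_side17.png

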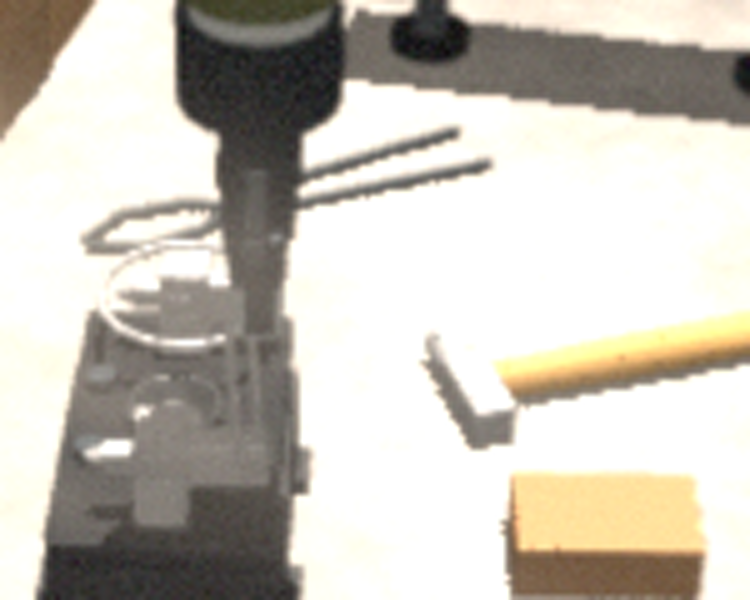

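Call:
move_arm(moves=[[6, 0, 2, 0], [12, 0, 4, 0], [18, 0, 7, 0], [24, 0, 9, 0], [28, 0, 10, 0], [28, 0, 10, 0]])

```text
time_s: 25.45
position: [0.5497, -0.0473, 0.1447]
tool_rot: [[0.97, 0.243, -0.001], [0.243, -0.97, 0.0], [-0.0, -0.0, -1.0]]
ft_force: [-1.3, -1.0, -1.1]
grip_width: -0.0003
```

Call:
move_arm(moves=[[-4, 0, 0, 0], [-6, 0, -10, 0], [-6, 0, -30, 0], [-6, 0, -45, 0], [-6, 0, -45, 0]])

```text
time_s: 25.95
position: [0.5444, -0.0493, 0.1929]
tool_rot: [[0.97, 0.242, 0.005], [0.242, -0.97, -0.002], [0.005, 0.003, -1.0]]
ft_force: [-0.5, -0.1, -0.7]
grip_width: -0.0
```

```bash
python3 - <<'E'
from fit import *
tcp()
look('18',boxS=(80,200,270,420),ln=False,k=5)
E
```

```text
t 25.95 tcp rel x,y,z(read) [-25.7  -0.5  80.1] ft [-0.5 -0.1 -0.7] w -0.0
```

View pics/e_side18.png

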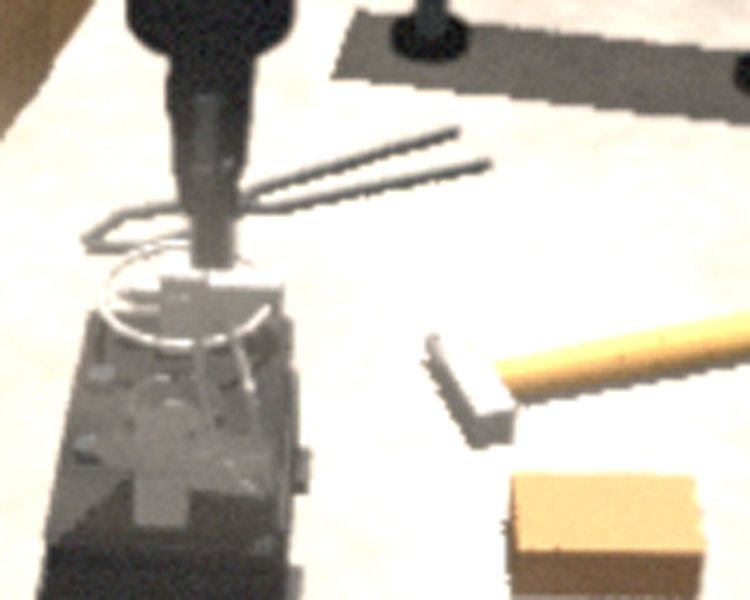

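```bash
cat >> fit.py <<'E'
def model(th,sag):
    ex=Rz(np.radians(MY))[:,0]; ey=Rz(np.radians(MY))[:,1]; S=np.array([*C0,HZ]); c,s=np.cos(sag),np.sin(sag); L=[]
    for l in pinlines(th):
        b=l-[.028,0,.013]; b=np.c_[b[:,0]*c-b[:,2]*s,b[:,1],b[:,0]*s+b[:,2]*c]
        L.append(S+b[:,:1]*ex+b[:,1:2]*ey+b[:,2:]*[0,0,1])
    return L
E
python3 - <<'E'
from fit import *
im=cv2.convertScaleAbs(cv2.imread('pics/s18.png'),alpha=2.6,beta=20)
o=[]
for th in(1.05,1.25,1.4):
    overlay(im,'side',[model(th,.13)[-1]],(130,190,275,335),'x.png',k=6); o.append(cv2.resize(cv2.imread('pics/x.png'),(266,266)))
overlay(im,'side',[],(130,190,275,335),'x.png',k=6); 
cv2.imwrite('pics/ov18.png',np.hstack(o)); cv2.imwrite('pics/ov18b.png',cv2.imread('pics/x.png'))
E
```

```text
(no output)
```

View pics/ov18.png

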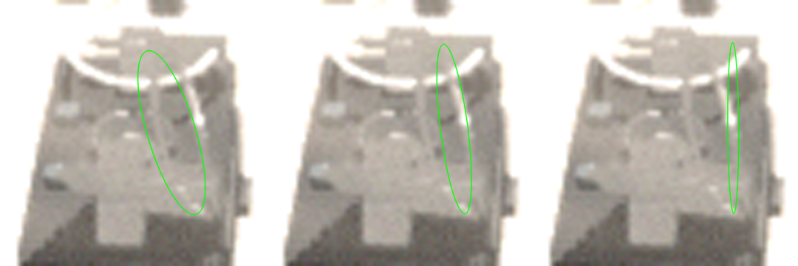

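View pics/ov18b.png

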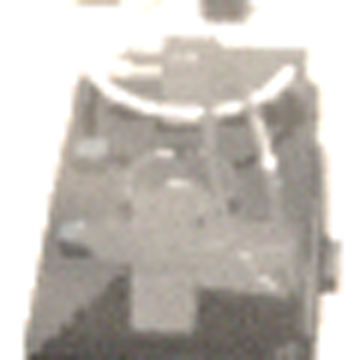

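Call:
move_arm(moves=[[10, 0, 0, 0], [17, 0, 5, 0], [17, 0, 20, 0], [19, 0, 30, 0], [23, 0, 34, 0], [29, 0, 37, 0], [35, 0, 41, 0], [41, 0, 46, 0], [47, 0, 52, 0], [53, 0, 58, 0], [53, 0, 58, 0]])

```text
time_s: 27.1
position: [0.6001, -0.0356, 0.134]
tool_rot: [[0.97, 0.243, 0.012], [0.243, -0.97, -0.0], [0.012, 0.003, -1.0]]
ft_force: [13.3, 2.9, 11.9]
grip_width: -0.0
```

```bash
python3 - <<'E'
from fit import *
tcp()
look('19',boxS=(80,200,250,400),ln=False,k=5)
E
```

```text
t 27.1 tcp rel x,y,z(read) [31.6 -0.7 21.2] ft [13.3  2.9 11.9] w -0.0
```

View pics/e_side19.png

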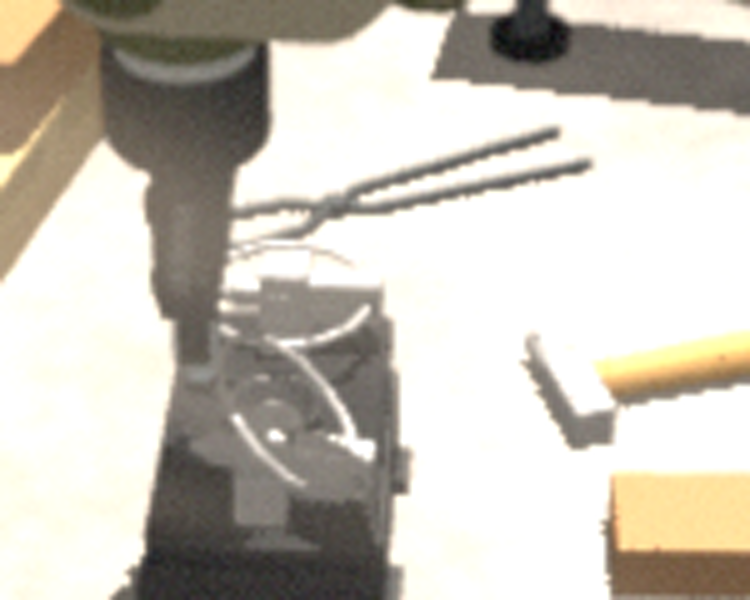

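Call:
move_arm(moves=[[3, 0, -3, 0], [5, 0, -8, 0], [5, 0, -20, 0], [5, 0, -40, 0], [5, 0, -40, 0]])

```text
time_s: 27.65
position: [0.6007, -0.0352, 0.1747]
tool_rot: [[0.97, 0.242, 0.004], [0.242, -0.97, -0.001], [0.004, 0.002, -1.0]]
ft_force: [0.2, -0.5, 0.4]
grip_width: 0.0002
```

```bash
python3 - <<'E'
from fit import *
tcp()
im=save('side','s20.png'); save('top','t20.png')
im=cv2.convertScaleAbs(cv2.imread('pics/s20.png'),alpha=2.2,beta=10)
overlay(im,'side',[],(120,200,265,365),'e20.png',k=7)
im=cv2.convertScaleAbs(cv2.imread('pics/t20.png'),alpha=1.8,beta=10)
overlay(im,'top',[],(130,230,290,410),'e20t.png',k=4)
E
```

```text
t 27.65 tcp rel x,y,z(read) [32.3 -0.5 61.9] ft [ 0.2 -0.5  0.4] w 0.2
```

View pics/e20.png

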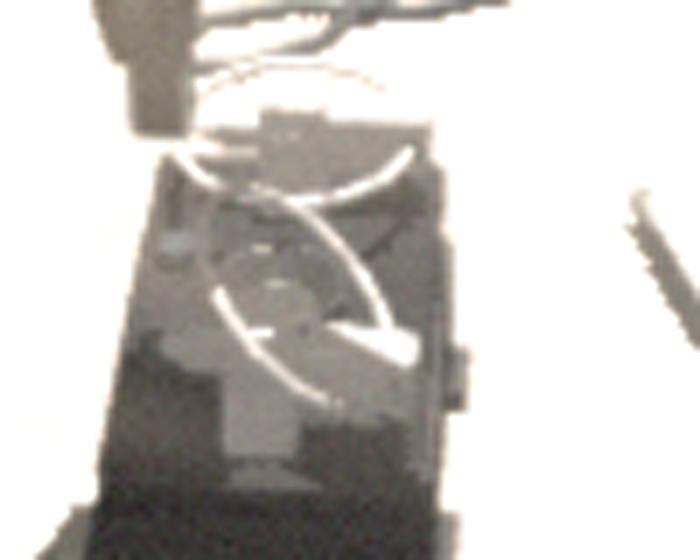

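View pics/e20t.png

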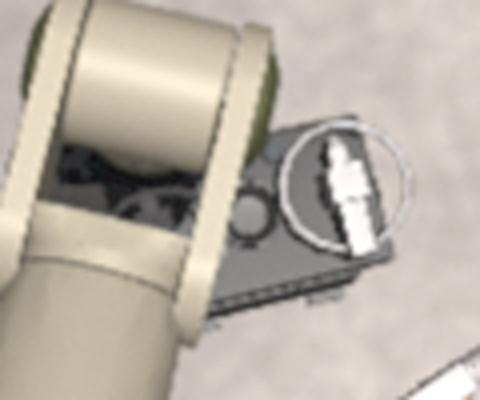

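```bash
cat >> fit.py <<'E'
def slide(L,mm):
    ex=Rz(np.radians(MY))[:,0]; return [l+ex*mm/1e3 for l in L]
E
python3 - <<'E'
from fit import *
im=cv2.convertScaleAbs(cv2.imread('pics/s20.png'),alpha=2.2,beta=10)
o=[]
for sl,sag,th in((0,.13,.5),(-6,.13,.5),(0,-.13,.8),(-6,-.13,.8)):
    overlay(im,'side',slide(model(th,sag),sl),(120,200,265,365),'x.png',k=7); o.append(cv2.resize(cv2.imread('pics/x.png'),(400,300)))
cv2.imwrite('pics/ov20.png',np.vstack([np.hstack(o[:2]),np.hstack(o[2:])]))
E
```

```text
(no output)
```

View pics/ov20.png

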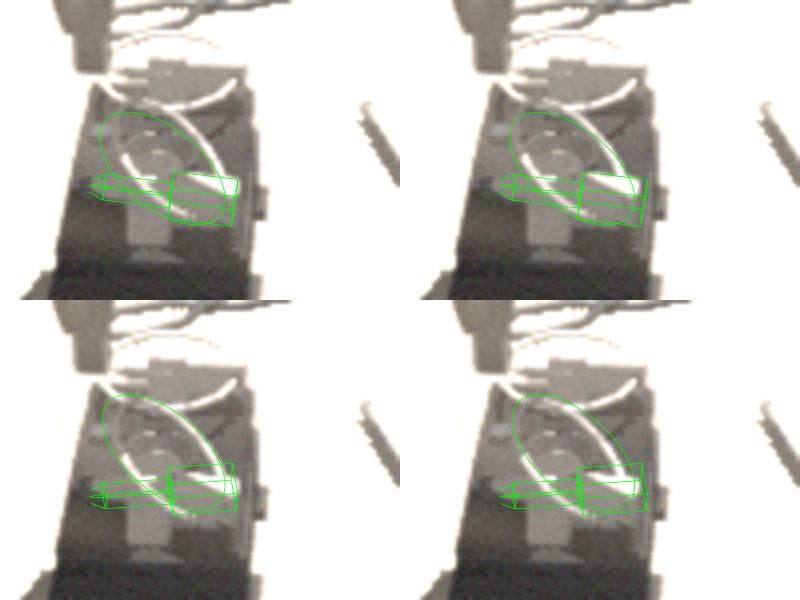

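Call:
move_arm(moves=[[-7, 0, 0, 0], [-14, 0, 2, 0], [-14, 0, 18, 0], [-14, 0, 32, 0], [-13, 0, 36, 0], [-10, 0, 40, 0], [-7, 0, 43, 0], [-7, 0, 43, 0]])

```text
time_s: 28.55
position: [0.5933, -0.0365, 0.129]
tool_rot: [[0.97, 0.243, -0.0], [0.243, -0.97, -0.0], [-0.0, -0.0, -1.0]]
ft_force: [0.1, 0.5, 0.8]
grip_width: 0.0002
```

```bash
python3 - <<'E'
from fit import *
tcp()
im=save('side','s21.png')
im=cv2.convertScaleAbs(cv2.imread('pics/s21.png'),alpha=2.2,beta=10)
overlay(im,'side',[],(120,200,265,365),'e21.png',k=7)
E
```

```text
t 28.55 tcp rel x,y,z(read) [24.8  0.  16.2] ft [0.1 0.5 0.8] w 0.2
```

View pics/e21.png

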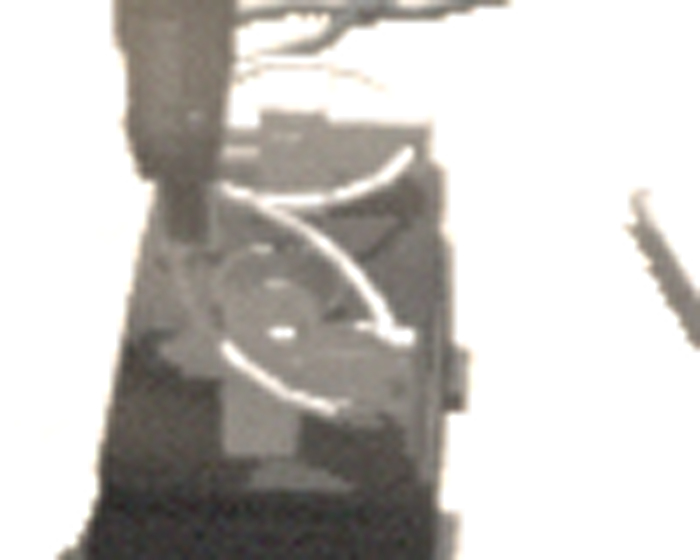

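Call:
move_arm(moves=[[3, 0, 3, 0], [6, 0, 7, 0], [9, 0, 11, 0], [11, 0, 14, 0], [13, 0, 18, 0], [14.5, 0, 22, 0], [14.5, 0, 22, 0]])

```text
time_s: 29.3
position: [0.607, -0.0329, 0.1064]
tool_rot: [[0.97, 0.242, -0.001], [0.242, -0.97, 0.0], [-0.001, -0.001, -1.0]]
ft_force: [-0.1, 0.1, 0.2]
grip_width: 0.0002
```

```bash
python3 - <<'E'
from fit import *
tcp()
im=save('side','s22.png')
im=cv2.convertScaleAbs(cv2.imread('pics/s22.png'),alpha=2.2,beta=10)
overlay(im,'side',[],(120,200,265,365),'e22.png',k=7)
E
```

```text
t 29.3 tcp rel x,y,z(read) [39.   0.1 -6.4] ft [-0.1  0.1  0.2] w 0.2
```

View pics/e22.png

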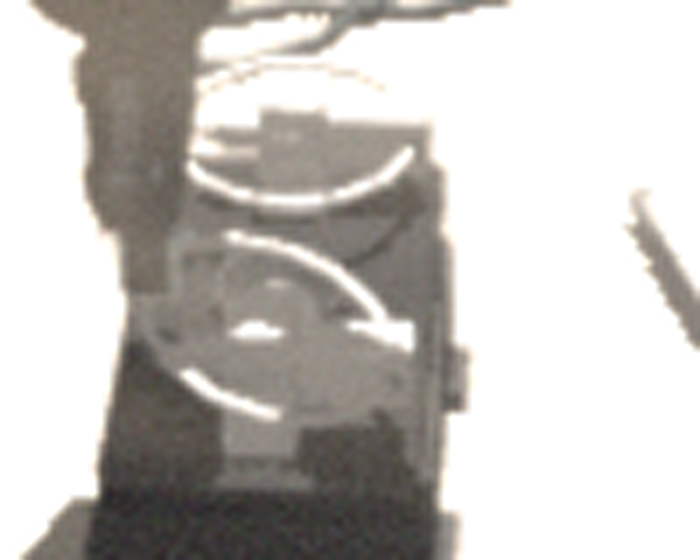

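Call:
move_arm(moves=[[2, 0, 4, 0], [4, 0, 8, 0], [6, 0, 12, 0], [8, 0, 15, 0], [9, 0, 18, 0], [9, 0, 18, 0]])

```text
time_s: 29.95
position: [0.6159, -0.0308, 0.0886]
tool_rot: [[0.97, 0.242, -0.0], [0.242, -0.97, 0.0], [-0.0, -0.0, -1.0]]
ft_force: [0.1, -0.5, 0.5]
grip_width: -0.0006
```

Call:
move_arm(moves=[[1, 0, 2, 0], [1, 0, 4, 0], [1, 0, 6, 0], [1, 0, 6, 0]])

```text
time_s: 30.35
position: [0.6167, -0.0306, 0.0829]
tool_rot: [[0.97, 0.242, -0.0], [0.242, -0.97, 0.0], [-0.0, -0.0, -1.0]]
ft_force: [0.7, -0.7, 0.9]
grip_width: 0.0002
```

```bash
python3 - <<'E'
from fit import *
tcp()
im=save('side','s23.png')
im=cv2.convertScaleAbs(cv2.imread('pics/s23.png'),alpha=2.2,beta=10)
overlay(im,'side',[],(120,200,265,365),'e23.png',k=7)
E
```

```text
t 30.35 tcp rel x,y,z(read) [ 49.    0.  -29.9] ft [ 0.7 -0.7  0.9] w 0.2
```

View pics/e23.png

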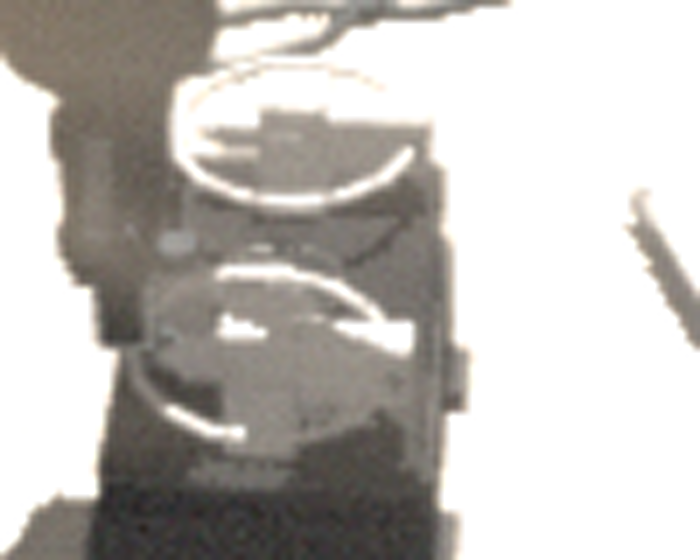

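Call:
move_arm(moves=[[0, 0, 1, 0], [0, 0, 2, 0], [0, 0, 3, 0], [0, 0, 3, 0]])

```text
time_s: 30.8
position: [0.6168, -0.0306, 0.08]
tool_rot: [[0.97, 0.242, -0.0], [0.242, -0.97, 0.0], [-0.0, -0.0, -1.0]]
ft_force: [0.1, 0.3, 0.3]
grip_width: -0.0002
```

Call:
move_arm(moves=[[0, 0, 1, 0], [0, 0, 2, 0], [0, 0, 3, 0], [0, 0, 3, 0]])

```text
time_s: 31.2
position: [0.6169, -0.0306, 0.0771]
tool_rot: [[0.97, 0.242, 0.0], [0.242, -0.97, -0.0], [0.0, 0.0, -1.0]]
ft_force: [0.1, 0.6, 2.1]
grip_width: 0.0001
```

Call:
move_arm(moves=[[0, 0, 1, 0], [0, 0, 2, 0], [0, 0, 2, 0], [0, 0, 2, 0]])

```text
time_s: 31.6
position: [0.6171, -0.0306, 0.0753]
tool_rot: [[0.97, 0.242, 0.001], [0.242, -0.97, -0.0], [0.001, 0.0, -1.0]]
ft_force: [1.6, 0.2, 1.9]
grip_width: 0.0001
```

Call:
move_arm(moves=[[0, 0, 1, 0], [0, 0, 2, 0], [0, 0, 2, 0], [0, 0, 2, 0]])

```text
time_s: 32.0
position: [0.6174, -0.0308, 0.0743]
tool_rot: [[0.97, 0.242, 0.002], [0.242, -0.97, -0.001], [0.002, 0.001, -1.0]]
ft_force: [-0.2, 1.0, 10.4]
grip_width: -0.0003
```

```bash
python3 - <<'E'
from fit import *
tcp()
im=save('side','s24.png')
im=cv2.convertScaleAbs(cv2.imread('pics/s24.png'),alpha=2.2,beta=10)
overlay(im,'side',[],(120,200,265,365),'e24.png',k=7)
E
```

```text
t 32.0 tcp rel x,y,z(read) [ 49.5  -0.3 -38.5] ft [-0.2  1.  10.4] w -0.3
```

View pics/e24.png

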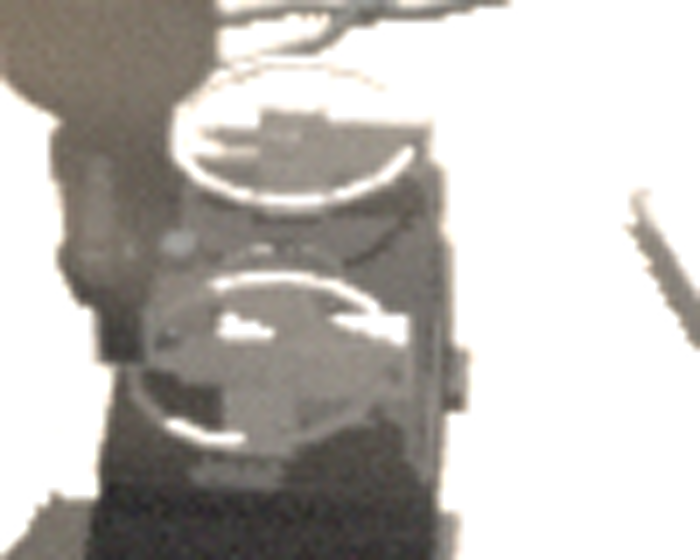

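Call:
move_arm(moves=[[0, 0, -5, 0], [0, 0, -20, 0], [0, 0, -50, 0], [0, 0, -90, 0], [0, 0, -120, 0], [0, 30, -120, 0], [0, 80, -120, 0], [-30, 130, -120, 0], [-70, 180, -120, 0], [-110, 225, -120, 0], [-140, 260, -120, 0], [-140, 260, -120, 0]])

```text
time_s: 33.25
position: [0.5416, -0.3196, 0.1923]
tool_rot: [[0.971, 0.24, -0.002], [0.24, -0.971, 0.001], [-0.002, -0.002, -1.0]]
ft_force: [1.4, 0.5, -0.6]
grip_width: -0.0001
```

```bash
python3 - <<'E'
from fit import *
tcp()
for c,bx,k in(('side',(110,210,255,375),6),('top',(140,230,300,400),7)):
    im=save(c,c[0]+'25.png'); im=cv2.convertScaleAbs(im[:,:,::-1],alpha=2.,beta=10)
    overlay(im,c,[],bx,f'e25{c}.png',k=k)
    overlay(im,c,model(0,.13),bx,f'o25{c}.png',k=k)
E
```

```text
t 33.25 tcp rel x,y,z(read) [ -94.1 -262.    79.5] ft [ 1.4  0.5 -0.6] w -0.1
```

View pics/e25side.png

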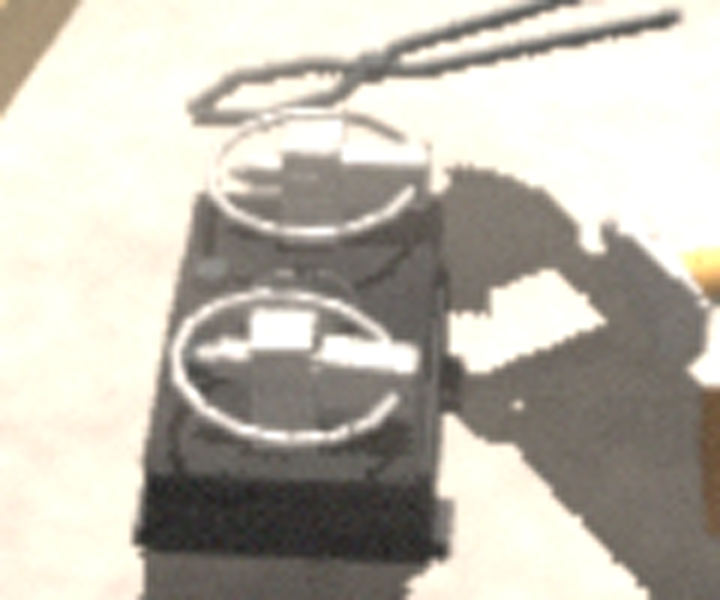

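View pics/e25top.png

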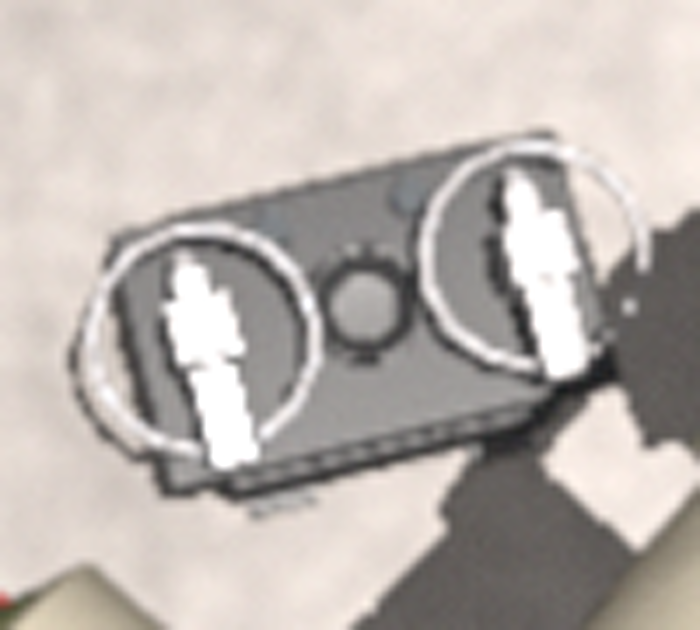

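View pics/o25side.png

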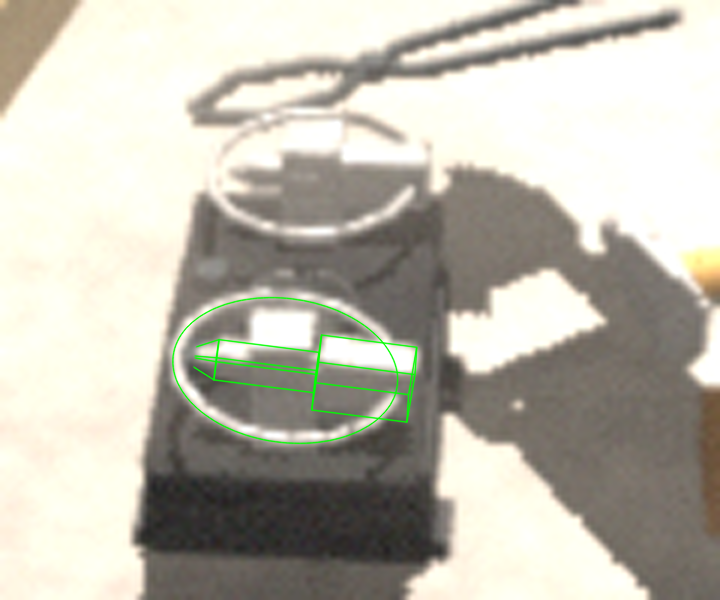

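View pics/o25top.png

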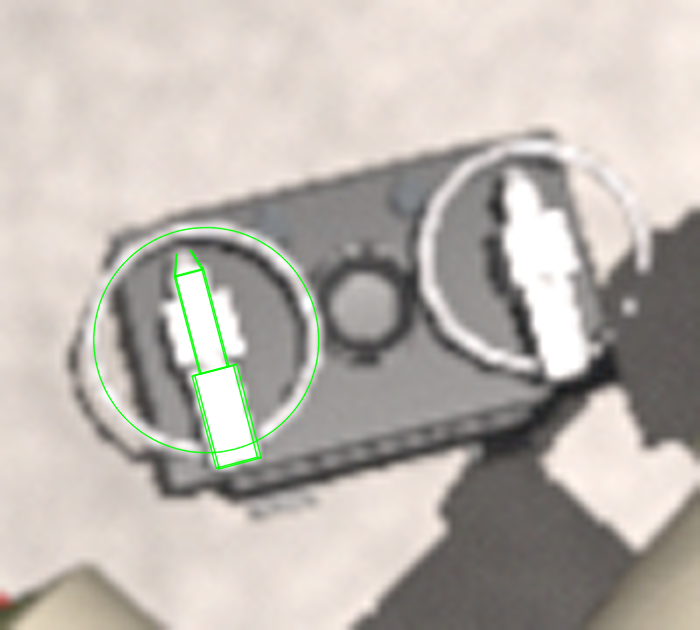

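```bash
python3 - <<'E'
from fit import *
o=[]
for f,c,bx,k in(('s14','side',(150,190,275,335),13),('s25','side',(150,190,275,335),13)):
    im=cv2.convertScaleAbs(cv2.imread(f'pics/{f}.png'),alpha=1.5,beta=10)
    overlay(im,c,[],bx,'x.png',k=k); o.append(cv2.resize(cv2.imread('pics/x.png'),(780,300)[0:2] if 0 else (450,300)))
a=np.vstack(o)
cv2.imwrite('pics/cmp.png',a)
o=[]
for f in('t14','t25'):
    im=cv2.convertScaleAbs(cv2.imread(f'pics/{f}.png'),alpha=1.3,beta=0)
    overlay(im,'top',[],(165,215,310,350),'x.png',k=10); o.append(cv2.imread('pics/x.png'))
cv2.imwrite('pics/cmpt.png',np.hstack(o))
E
```

```text
(no output)
```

View pics/cmp.png

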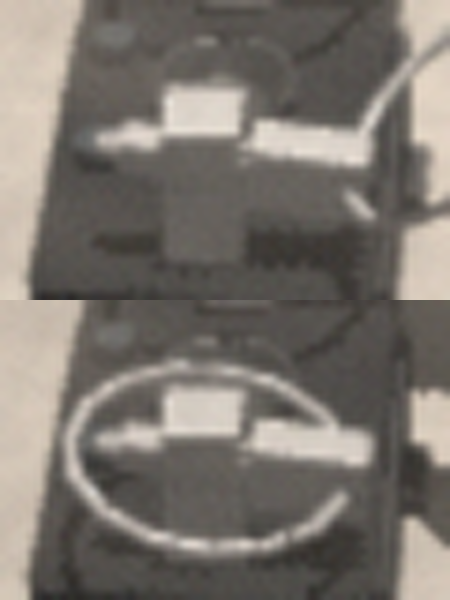

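View pics/cmpt.png

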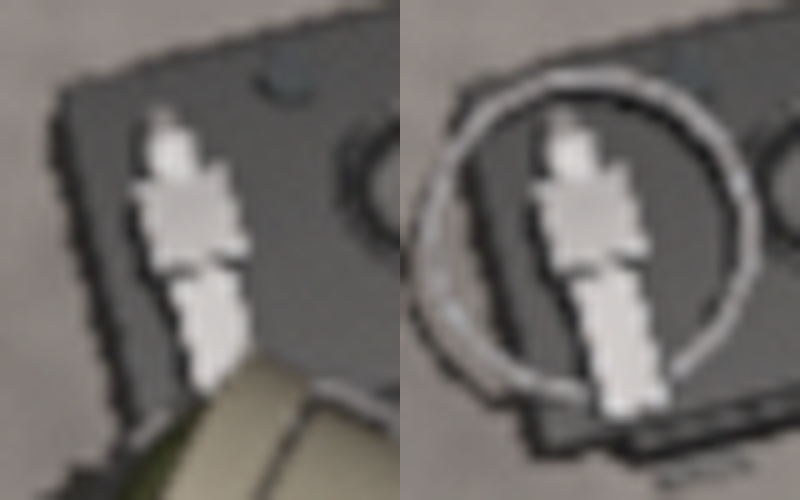

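```bash
python3 - <<'E'
from fit import *
ex=Rz(np.radians(MY))[:,0]; ey=Rz(np.radians(MY))[:,1]
def px(x,y): return (165+y/10-.5,310+x/10-.5)
S=atz('top',px(192,213),.1328); N=atz('top',px(156,108),.1178); H=atz('top',px(235,412),.119)
for n,P,e in(('nose',N,38),('rear',H,-53-1.7)): print(n,np.round([(P-S)@ex*1e3,(P-S)@ey*1e3],1),'expect x',e)
# side: stud right top edge etc.
E
```

```text
nose [34.9  1.4] expect x 38
rear [-57.5   2.2] expect x -54.7
```

Call:
move_arm(moves=[[0, -40, 0, 0], [0, -85, 0, 0], [0, -130, 0, 0], [0, -175, 0, 0], [0, -220, 0, 0], [0, -255, 0, 0], [0, -262, 0, 0], [0, -262, 30, 0], [0, -262, 65, 0], [0, -262, 100, 0], [0, -262, 118, 0], [0, -262, 120, 0], [0, -262, 120, 0]])

```text
time_s: 34.65
position: [0.4807, -0.0627, 0.0733]
tool_rot: [[0.97, 0.242, -0.001], [0.242, -0.97, 0.0], [-0.0, -0.0, -1.0]]
ft_force: [-0.1, 0.8, 1.1]
grip_width: -0.0001
```

```bash
python3 - <<'E'
from fit import *
tcp()
look('26',boxS=(110,210,255,375),k=6,ln=False)
E
```

```text
t 34.65 tcp rel x,y,z(read) [-90.8   2.  -39.5] ft [-0.1  0.8  1.1] w -0.1
```

View pics/e_side26.png

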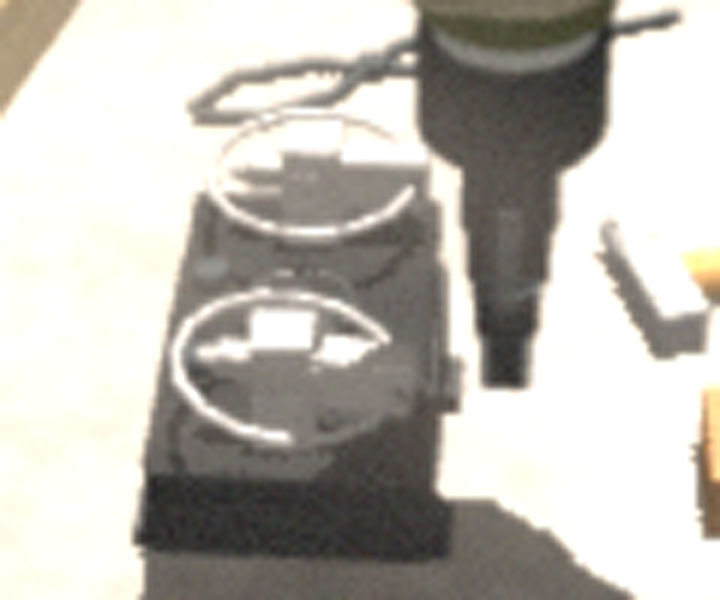

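Call:
move_arm(moves=[[6, 2, 0, 0], [12, 2, 0, 0], [18, 2, 0, 0], [21, 2, 0, 0], [21, 2, 0, 0]])

```text
time_s: 35.2
position: [0.5018, -0.0593, 0.0732]
tool_rot: [[0.97, 0.243, 0.0], [0.243, -0.97, -0.0], [0.0, 0.0, -1.0]]
ft_force: [0.3, 0.1, 0.1]
grip_width: -0.0001
```

Call:
move_arm(moves=[[1, 0, 0, 0], [2, 0, 0, 0], [2, 0, 0, 0]])

```text
time_s: 35.5
position: [0.5033, -0.059, 0.0731]
tool_rot: [[0.97, 0.242, 0.0], [0.242, -0.97, -0.0], [0.0, 0.0, -1.0]]
ft_force: [0.1, -0.8, -0.3]
grip_width: -0.0002
```

Call:
move_arm(moves=[[1, 0, 0, 0], [2, 0, 0, 0], [2, 0, 0, 0]])

```text
time_s: 35.8
position: [0.5054, -0.0585, 0.0731]
tool_rot: [[0.97, 0.242, 0.0], [0.242, -0.97, -0.0], [0.0, 0.0, -1.0]]
ft_force: [-0.7, -0.1, -0.3]
grip_width: -0.0001
```

Call:
move_arm(moves=[[0.5, 0, 0, 0], [1, 0, 0, 0], [1, 0, 0, 0]])

```text
time_s: 36.1
position: [0.5061, -0.0582, 0.0731]
tool_rot: [[0.97, 0.242, -0.0], [0.242, -0.97, 0.0], [-0.0, -0.0, -1.0]]
ft_force: [-1.6, -0.2, 0.2]
grip_width: -0.0001
```

Call:
move_arm(moves=[[0.5, 0, 0, 0], [1, 0, 0, 0], [1, 0, 0, 0]])

```text
time_s: 36.4
position: [0.5063, -0.058, 0.073]
tool_rot: [[0.97, 0.242, -0.002], [0.242, -0.97, 0.0], [-0.002, -0.001, -1.0]]
ft_force: [-5.5, -1.7, 1.2]
grip_width: 0.0
```

Call:
move_arm(moves=[[0.5, 0, 0, 0], [1, 0, 0, 0], [1, 0, 0, 0]])

```text
time_s: 36.7
position: [0.5063, -0.0578, 0.0728]
tool_rot: [[0.97, 0.243, -0.004], [0.243, -0.97, 0.0], [-0.004, -0.001, -1.0]]
ft_force: [-9.7, -2.6, 3.4]
grip_width: -0.0001
```

Call:
move_arm(moves=[[-4, 0, 0, 0], [-14, 0, 0, 0], [-30, 0, 0, 0], [-35, 0, -30, 0], [-35, 0, -70, 0], [-35, 0, -115, 0], [-35, 40, -120, 0], [-35, 85, -120, 0], [-35, 130, -120, 0], [-35, 175, -120, 0], [-35, 220, -120, 0], [-35, 260, -120, 0], [-35, 260, -120, 0]])

```text
time_s: 38.0
position: [0.537, -0.323, 0.1917]
tool_rot: [[0.971, 0.238, -0.0], [0.238, -0.971, -0.0], [-0.0, 0.0, -1.0]]
ft_force: [-0.7, 0.0, -0.1]
grip_width: -0.0001
```

```bash
python3 - <<'E'
from fit import *
tcp()
for c,bx,k in(('side',(110,210,255,375),5),('top',(140,230,300,400),5)):
    im=save(c,c[0]+'27.png'); im=cv2.convertScaleAbs(im[:,:,::-1],alpha=1.7,beta=10)
    overlay(im,c,[],bx,f'e27{c}.png',k=k)
a=cv2.imread('pics/e27side.png');b=cv2.imread('pics/e27top.png')
b=cv2.copyMakeBorder(b,0,a.shape[0]-b.shape[0],0,0,0); o=np.hstack([a,b]); cv2.imwrite('pics/e27.png',cv2.resize(o,None,fx=.72,fy=.72))
E
```

```text
t 38.0 tcp rel x,y,z(read) [ -99.4 -264.2   78.9] ft [-0.7  0.  -0.1] w -0.1
```

View pics/e27.png

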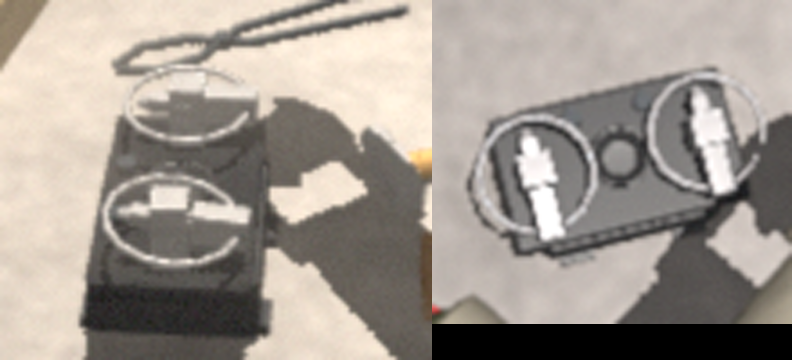

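View pics/s27.png

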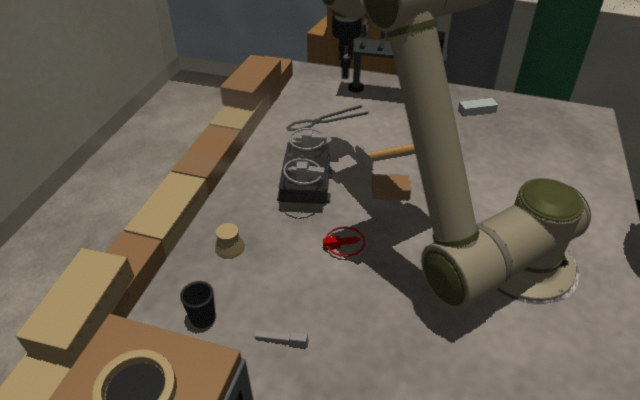

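```bash
python3 - <<'E'
from rig import env
print(env.close_job(), env.observe()['time_s'])
E
```

```text
the job is handed in; nothing more can be done
the job is handed in; nothing more can be done
```

The loose linchpin is locked in the free stud. It went through the cross hole until its head met the stud, then its ring was swung over the top and pressed down to its stop. The job was handed in at about 38 s.

**How it was done**
- I gripped the pin by its head and found the stud's top and side by gentle touch. The pin then slid in with no noticeable resistance, and the head met the stud at about 9 N.
- The ring was pushed down with closed fingertips until it stopped at about 10 N.
- A last push on the back of the head rose straight to about 10 N with the pin not moving. So the pin was fully in.

**Last checks**
- In both final pictures the new ring lies flat around stud and pin, like the one at the other end. The loose pin sags slightly, head low.
- In the final side picture the other things on the bench look to be where they were. The tool was clear and touching nothing at hand-in.

**What failed or disagreed**
- The first grasp closed on nothing. The fingertips appeared in the pictures about 25–35 mm higher than the reported tool position, so I gripped lower and worked from touch after that.
- The gripper reported about 15 mm across the 18 mm head.
- While the ring was being pressed down it jammed once at about 18 N. I backed off and redid the stroke. The pin showed no shift in the pictures.
- One rough measurement from the top picture put the pin 1–3 mm short of home. That is about one pixel, and part of it is the sag. The last push found no travel left.

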